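Count the pipe unions on the bench scale

ROBOT

A 6-joint arm with a two-finger parallel gripper is mounted at the origin on the work surface; the furniture and walls round the work are solid. World frame = base frame: x ahead of the robot, y to its left, z up, the work surface at z = 0. Lengths are in m, angles in degrees, forces in N, time in s.
With the tool pointing down it reaches from about 0.375 to 0.925 m from the base axis. Payload 5.7 kg.
Tool frame: the origin (TCP) lies midway between the tips of the shut fingers; the grasp point (between the pads) lies 19 mm behind it; z points along the fingers, y is the direction in which the jaws open and shut (so a half turn about z gives the same grasp; the last joint's range is limited). The gripper opens to 88 mm and grips with 3 to 60 N. Pads are 20 mm wide; open, the fingers measure 115 mm over their backs; the gripper's body (75 mm by 178 mm) begins 61 mm behind the grasp point.
Start: joints at [-82.684, 20.558, 86.54, -0, 72.909, -6.595], TCP at [0.144, -0.582, 0.196] pointing down, gripper open.
Joint ranges: [-170.27, 170.27], [-57.76, 135], [12.27, 136.19], [-55.21, 235.2], [11.17, 155.16], [-170.74, 170.74]. Speed limits (degrees/s): [136.94, 136.94, 180, 180, 180, 180].

INTERFACE

Orientations are given as a 3x3 rotation matrix whose columns are the frame's x, y, z axes.
In Python, from rig import ctrl gives the robot as it stands.
- The arm moves only by the shell command python3 -m jog 'ROWS'. ROWS is JSON, a list of rows, each an object of numbers: "tx", "ty", "tz": the shift along the world's x, y, z in units of 40 mm (1.0 is 40 mm); "ax", "ay", "az": the turn, a rotation vector about the world's x, y, z in units of 8 degrees (1.0 is 8 degrees); "claw": the closure, from 0 (fully open) to 1 (shut). A call has exactly 5 rows; each row is the pose to reach, as a shift and turn from the pose commanded when the call began; what a row does not reach only later rows make up. A row lasts 1/10 s, in which the tool goes at most 50 mm and 8.59 degrees, less where a joint would pass 70% of its speed; a pose out of reach is approached as far as the arm can. A call with a gripper value outside its range is refused whole. The fingers move at their own pace and stop on an object; the grip force is fixed at half the most. Time passes only in rows, so rows that repeat a pose let the fingers close, or fill a call up. It gives the time, the measured TCP pose, the force and the opening at its end, in the units of the state.
- ctrl.read_state(): the state, without advancing time (a new reading comes with each control period).
- ctrl.capture(name): name is "scene" or "side" or "wrist"; returns (picture, depth): 384x512x3 uint8, blue, green, red; 384x512 float32, m along the optical axis (not along the pixel's ray), 0 where there is no reading.
- ctrl.get_calibration(name): a dict with "mtx" (3x3 intrinsics, pixels), "xyz" and "attitude" of the camera in the world; the wrist camera has in their place "T_tool_cam" (4x4, takes a point from camera to tool coordinates, whose origin is the TCP and whose axes are the flange's). Camera axes: x right, y down, z forward; pixel columns grow to the right and rows downward; lengths in m; the calibration is good to about 2 mm. The wrist camera is an equidistant fisheye: a pixel r from the principal point sees the ray r / f radians off the axis. A picture is of the moment at which its call begins: read the wrist's pose just before it. get_calibration takes no time and is no camera call.
- ctrl.hand_in(): hands the job in, once; it reports no verdict.
The state is a dict: "t": time; "joints": joint angles; "joint_vel": joint speeds; "joint_torque": joint torques, N m; "ee_pos": TCP position; "eef_rot": TCP orientation; "force": force on the tool from outside, world axes, zero at the start; "moment": the same for the moment, N m; "opening": opening from 0.0 (shut) to 1.0 (fully open).
Only numpy, scipy, OpenCV 4.12 (cv2) and the standard library are available. Lean on these libraries where they do the work, as an engineer would, in place of code of your own. Each camera call takes 0.05 s, during which the arm holds its last target.

TASK

Count the stock of pipe unions on the counting scale: first lay the mahogany block that was left on its pan onto the cork mat, then press the left key fully down for a moment to zero the empty scale. Pick every pipe union (the grey steel ones with a side pipe) out of the crate and set them all side by side on the pan, leaving the other oddments in the crate. With all of them on the pan press the right key to count and after that the middle key to store the count, one key at a time, each fully down for a moment and not before its turn; leave the unions on the pan.

Things in the scene. Friction and masses are not known exactly. Their poses are not given: they have to be found in the camera images.
- scale: parts-counting scale, grey housing 255 x 200, fixed to the bench; origin on the bench under the centre of its weighing pan, -x towards the front (the key console, towards the robot), y to the left
- pan_center (a point): centre of the upper face of the square steel pan, 60 above the bench; pan 180 x 180 with a rim 4 thick that stands 8 above the pan's face; axes as the scale's
- crate: low open wooden crate, outside 272 (x) x 304 (y) x 42 tall, walls and floor 6 thick, fixed; origin under its centre. Holds the unions and other oddments, which stand on its floor in three rows, 85 to 94 apart: unions and plugs in any order in the two rows nearer the robot, spools and wax in the far row
- mat: thin cork mat, 140 (x) x 200 (y) x 4 thick, fixed, left of the scale; origin under its centre
- offcut: plain mahogany block, 45 (x) x 140 (y) x 22 thick, about 0.1 kg, that lies on the pan at the start; origin at the centre of its underside
- key_left (a joint): travel of the left (+y side) key (zero) in m: 0 up, 0.006 fully down; springs back when let go; about 1.5 N starts it and 5 N holds it fully down
- key_left_top (a point): centre of the upper face of the left (+y side) key (zero): a white round cap 28 in diameter in a black collar 44 in diameter, 72 above the bench when up, on the scale's front console; the keys are 55 apart, pressed straight down
- key_middle (a joint): travel of the middle key (store) in m: 0 up, 0.006 fully down; springs back when let go; about 1.5 N starts it and 5 N holds it fully down
- key_middle_top (a point): centre of the upper face of the middle key (store): a white round cap 28 in diameter in a black collar 44 in diameter, 72 above the bench when up, on the scale's front console; the keys are 55 apart, pressed straight down
- key_right (a joint): travel of the right (-y side) key (count) in m: 0 up, 0.006 fully down; springs back when let go; about 1.5 N starts it and 5 N holds it fully down
- key_right_top (a point): centre of the upper face of the right (-y side) key (count): a white round cap 28 in diameter in a black collar 44 in diameter, 72 above the bench when up, on the scale's front console; the keys are 55 apart, pressed straight down
- union_1: grey steel pipe union, upright, 59 tall, 0.25-0.45 kg: hexagonal foot 48 across flats (to height 20), neck, open round collar 48 in diameter (heights 40 to 59), and a side pipe 15 thick, level at height 34, reaching 55 from the upright axis. Origin: underside, 14 along -y from that axis; the side pipe points along -y. Squeeze the collar along x (48), clear of the pipe. May be absent (None)
- union_1_mid (a point): centre of this pipe union: on its upright axis, 30 above its underside (collar centre is 20 further up along z); axes as the union's: z up through the collar, side pipe along -y. 24 to 28 above the surface when it lies on its side
- union_2: grey steel pipe union, upright, 59 tall, 0.25-0.45 kg: hexagonal foot 48 across flats (to height 20), neck, open round collar 48 in diameter (heights 40 to 59), and a side pipe 15 thick, level at height 34, reaching 55 from the upright axis. Origin: underside, 14 along -y from that axis; the side pipe points along -y. Squeeze the collar along x (48), clear of the pipe. May be absent (None)
- union_2_mid (a point): centre of this pipe union: on its upright axis, 30 above its underside (collar centre is 20 further up along z); axes as the union's: z up through the collar, side pipe along -y. 24 to 28 above the surface when it lies on its side
- union_3: grey steel pipe union, upright, 59 tall, 0.25-0.45 kg: hexagonal foot 48 across flats (to height 20), neck, open round collar 48 in diameter (heights 40 to 59), and a side pipe 15 thick, level at height 34, reaching 55 from the upright axis. Origin: underside, 14 along -y from that axis; the side pipe points along -y. Squeeze the collar along x (48), clear of the pipe. May be absent (None)
- union_3_mid (a point): centre of this pipe union: on its upright axis, 30 above its underside (collar centre is 20 further up along z); axes as the union's: z up through the collar, side pipe along -y. 24 to 28 above the surface when it lies on its side
- union_4: grey steel pipe union, upright, 59 tall, 0.25-0.45 kg: hexagonal foot 48 across flats (to height 20), neck, open round collar 48 in diameter (heights 40 to 59), and a side pipe 15 thick, level at height 34, reaching 55 from the upright axis. Origin: underside, 14 along -y from that axis; the side pipe points along -y. Squeeze the collar along x (48), clear of the pipe. May be absent (None)
- union_4_mid (a point): centre of this pipe union: on its upright axis, 30 above its underside (collar centre is 20 further up along z); axes as the union's: z up through the collar, side pipe along -y. 24 to 28 above the surface when it lies on its side
- plug_1: steel blanking plug, not a union: plain round turning without side pipe or bore, 45 in diameter, 48 tall, its upper part 33; origin centre of underside
- plug_2: steel blanking plug, not a union: plain round turning without side pipe or bore, 45 in diameter, 48 tall, its upper part 33; origin centre of underside
- spool_small: wooden thread spool with green thread, 46 in diameter, 55 tall; origin centre of underside
- spool_large: wooden thread spool with red thread, 50 in diameter, 60 tall; origin centre of underside
- wax_cake: round brown cake of wax, 62 in diameter, 22 tall; origin centre of underside
Mind the look-alikes: they are no part of the job. Leave any blue look-alike of the union_4 alone.

How it is judged (in metres and radians):
On the way, in this order (a step that is already met when the one before it is completed fails the run):
1. the mahogany block lies on the cork mat (x of offcut in the frame of mat between -0.07 and 0.07 m and y of offcut in the frame of mat between -0.1 and 0.1 m and z of offcut in the frame of mat below 0.035 m), for 0.2 s.
2. the left key is pressed fully down, alone, with the pan empty (value of joint key_left above 0.0045 m and value of joint each of key_middle, key_right below 0.0015 m and not (x of offcut in the frame of pan_center between -0.11 and 0.11 m and y of offcut in the frame of pan_center between -0.11 and 0.11 m)), for 0.1 s.
3. all the pipe unions are on the pan (x of union_1_mid in the frame of pan_center between -0.09 and 0.09 m and y of union_1_mid in the frame of pan_center between -0.09 and 0.09 m and z of union_1_mid in the frame of pan_center between 0.01 and 0.045 m and x of union_2_mid in the frame of pan_center between -0.09 and 0.09 m and y of union_2_mid in the frame of pan_center between -0.09 and 0.09 m and z of union_2_mid in the frame of pan_center between 0.01 and 0.045 m and x of union_3_mid in the frame of pan_center between -0.09 and 0.09 m and y of union_3_mid in the frame of pan_center between -0.09 and 0.09 m and z of union_3_mid in the frame of pan_center between 0.01 and 0.045 m and x of union_4_mid in the frame of pan_center between -0.09 and 0.09 m and y of union_4_mid in the frame of pan_center between -0.09 and 0.09 m and z of union_4_mid in the frame of pan_center between 0.01 and 0.045 m), for 0.2 s.
4. the right key is pressed fully down, alone, with all unions on the pan (all of step 3 and value of joint key_right above 0.0045 m and value of joint each of key_left, key_middle below 0.0015 m), for 0.1 s.
5. the middle key is pressed fully down, alone, with all unions on the pan (all of step 3 and value of joint key_middle above 0.0045 m and value of joint each of key_left, key_right below 0.0015 m), for 0.1 s.
At the end, for the whole second after the job is handed in: every union is on the pan (centre within 0.09 m of the pan centre along both axes, 0.010 to 0.045 m above its face); the block rests on the mat (its centre over the mat, origin under 0.035 m above the mat underside); the oddments are in the crate; keys up; all at rest (under 0.02 m/s) (all of step 1 and all of step 3 and x of plug_1 in the frame of crate between -0.136 and 0.136 m and y of plug_1 in the frame of crate between -0.152 and 0.152 m and z of each of plug_1, plug_2, spool_small, wax_cake, spool_large in the frame of crate below 0.06 m and x of plug_2 in the frame of crate between -0.136 and 0.136 m and y of plug_2 in the frame of crate between -0.152 and 0.152 m and x of spool_small in the frame of crate between -0.136 and 0.136 m and y of spool_small in the frame of crate between -0.152 and 0.152 m and x of wax_cake in the frame of crate between -0.136 and 0.136 m and y of wax_cake in the frame of crate between -0.152 and 0.152 m and x of spool_large in the frame of crate between -0.136 and 0.136 m and y of spool_large in the frame of crate between -0.152 and 0.152 m and linear speed of each of union_1, union_2, union_3, union_4, offcut, plug_1, plug_2, spool_small, wax_cake, spool_large below 0.02 m/s and value of joint each of key_left, key_middle, key_right below 0.0015 m); the robot touches nothing.
It fails at once if the left (zero) key is pressed while a union is on the pan (value of joint key_left above 0.004 m and ((x of union_1_mid in the frame of pan_center between -0.09 and 0.09 m and y of union_1_mid in the frame of pan_center between -0.09 and 0.09 m and z of union_1_mid in the frame of pan_center between 0.01 and 0.045 m) or (x of union_2_mid in the frame of pan_center between -0.09 and 0.09 m and y of union_2_mid in the frame of pan_center between -0.09 and 0.09 m and z of union_2_mid in the frame of pan_center between 0.01 and 0.045 m) or (x of union_3_mid in the frame of pan_center between -0.09 and 0.09 m and y of union_3_mid in the frame of pan_center between -0.09 and 0.09 m and z of union_3_mid in the frame of pan_center between 0.01 and 0.045 m) or (x of union_4_mid in the frame of pan_center between -0.09 and 0.09 m and y of union_4_mid in the frame of pan_center between -0.09 and 0.09 m and z of union_4_mid in the frame of pan_center between 0.01 and 0.045 m))).
It fails at once if the right or middle key is pressed while a union is still in the crate (value of joint any of key_right, key_middle above 0.004 m and ((x of union_1_mid in the frame of crate between -0.136 and 0.136 m and y of union_1_mid in the frame of crate between -0.152 and 0.152 m and z of union_1_mid in the frame of crate below 0.06 m) or (x of union_2_mid in the frame of crate between -0.136 and 0.136 m and y of union_2_mid in the frame of crate between -0.152 and 0.152 m and z of union_2_mid in the frame of crate below 0.06 m) or (x of union_3_mid in the frame of crate between -0.136 and 0.136 m and y of union_3_mid in the frame of crate between -0.152 and 0.152 m and z of union_3_mid in the frame of crate below 0.06 m) or (x of union_4_mid in the frame of crate between -0.136 and 0.136 m and y of union_4_mid in the frame of crate between -0.152 and 0.152 m and z of union_4_mid in the frame of crate below 0.06 m))).
It fails at once if a key is pressed while the mahogany block is still on the pan (value of joint any of key_left, key_middle, key_right above 0.004 m and (x of offcut in the frame of pan_center between -0.11 and 0.11 m and y of offcut in the frame of pan_center between -0.11 and 0.11 m)).
Of union_1, union_2, union_3, union_4 only 3 to 4 are there at a start; the rules pass over those that are not, and their reading is None.
At some moment in a run one of union_1, union_2, union_3, union_4 may be knocked a few centimetres aside while the robot is not near it.
Once in a run the grip may slacken for a moment while it holds something.
It also fails if it takes over 200 s, if anything falls off the work surface, if the arm or the gripper's body presses on something with over 40 N, if the wrist force passes 120 N, or if a joint passes its speed limit or range.

## Working session

There is one attempt and no reset: what is moved stays moved. The work goes in short steps, Python scripts to look and compute and a shell command to move; the robot and the scene stay as the last step left them, time stands still between calls to the robot, and variables do not carry over. Pictures are saved under pics/ and viewed, and the job is handed in when it is done.

```bash
ls; mkdir -p pics; python3 - <<'E'
from rig import ctrl
import cv2,numpy as np
s=ctrl.read_state();print(s['t'],s['ee_pos'],s['eef_rot'],s['opening'])
for n in("scene","side","wrist"):
    p,d=ctrl.capture(n);cv2.imwrite(f'pics/{n}0.png',p);np.save(f'pics/{n}0.npy',d)
    c=ctrl.get_calibration(n);print(n,c)
E
```

```text
pics
0.0 [ 0.1441439  -0.58167797  0.19481657] [[ 9.70685832e-01  2.40351767e-01 -2.10413689e-04]
 [ 2.40351753e-01 -9.70684210e-01  1.78885082e-03]
 [ 2.25708209e-04 -1.78698544e-03 -9.99998378e-01]] 1.0020010025014645
scene {'mtx': array([[462.65465392,   0.        , 245.21497188],
       [  0.        , 462.65465392, 198.62987046],
       [  0.        ,   0.        ,   1.        ]]), 'xyz': array([-0.71068422,  0.49197288,  1.0783271 ]), 'attitude': array([[-0.46720104, -0.52208269,  0.71354948],
       [-0.88401399,  0.29004814, -0.36659425],
       [-0.01557119, -0.80206093, -0.59703919]])}
side {'mtx': array([[448.64957224,   0.        , 257.01862386],
       [  0.        , 448.64957224, 199.74806732],
       [  0.        ,   0.        ,   1.        ]]), 'xyz': array([ 0.36494405, -1.22773122,  1.02391508]), 'attitude': array([[ 0.99445502, -0.04972722,  0.09266297],
       [-0.10268007, -0.64946967,  0.75342282],
       [ 0.02271617, -0.75875974, -0.65097437]])}
wrist {'mtx': array([[297.31863964,   0.        , 253.52324645],
       [  0.        , 297.31863964, 191.13030101],
       [  0.        ,   0.        ,   1.        ]]), 'T_tool_cam': array([[-7.89056850e-04, -9.55998708e-01, -2.93369815e-01,
         8.05007234e-02],
       [ 9.99999643e-01, -8.42835594e-04,  5.69014598e-05,
         4.41059897e-04],
       [-3.01660244e-04, -2.93369665e-01,  9.55999032e-01,
        -1.89665682e-01],
       [ 0.00000000e+00,  0.00000000e+00,  0.00000000e+00,
         1.00000000e+00]])}
```

View pics/scene0.png

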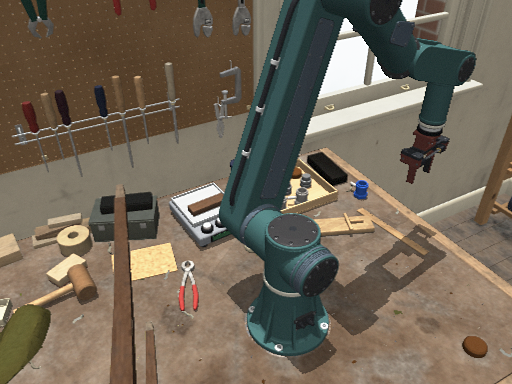

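View pics/side0.png

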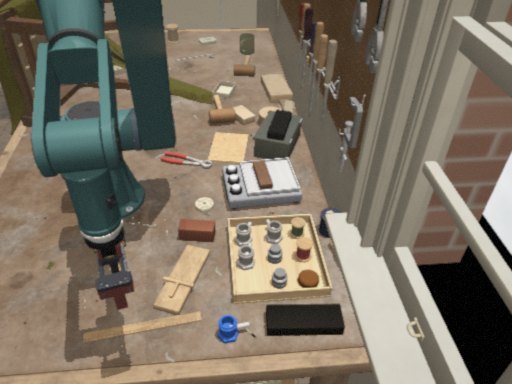

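View pics/wrist0.png

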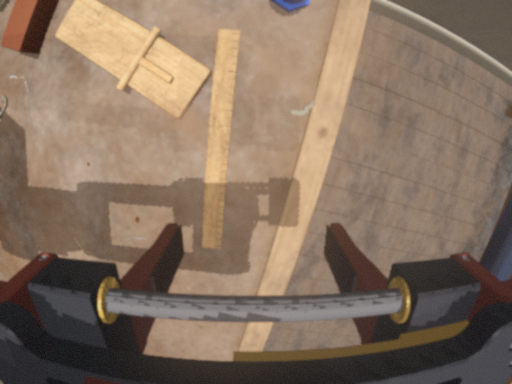

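The scene view shows the scale near (205,210) and the mat near (145,260). The arm hides part of the crate. The side view shows everything: crate (278,258), scale (262,185), mat (228,147). I'll zoom in there.

```bash
python3 - <<'E'
import cv2
p=cv2.imread('pics/side0.png')
cv2.imwrite('pics/side0z.png',cv2.resize(p[120:310,150:360],None,fx=3,fy=3,interpolation=cv2.INTER_CUBIC))
E
```

```text
(no output)
```

View pics/side0z.png

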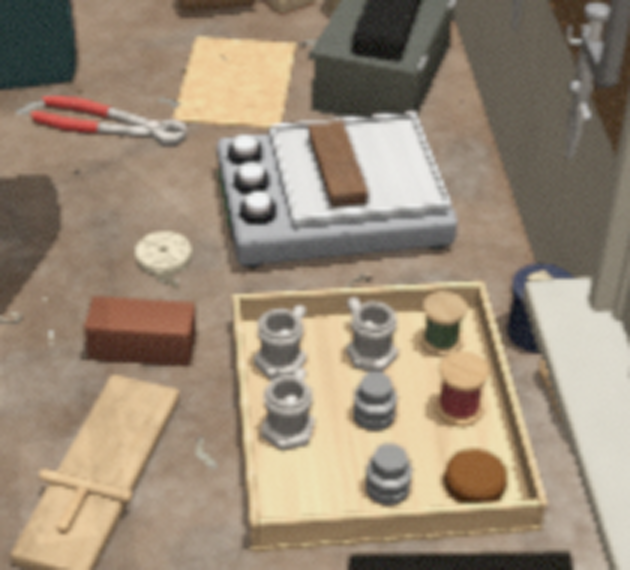

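Three grey unions in the crate: zoom (281,335), (289,405) and (374,335). The two plugs are at (375,400) and (388,475). The blue look-alike is at raw (228,328), outside the crate. Next I'll build a top-down map from the depth.

```bash
cat > h.py <<'E'
import numpy as np,cv2
from rig import ctrl
def pts(n,d):
    c=ctrl.get_calibration(n);K=c['mtx'];v,u=np.mgrid[:384,:512]
    P=np.stack([(u-K[0,2])/K[0,0]*d,(v-K[1,2])/K[1,1]*d,d],-1)
    W=P@c['attitude'].T+c['xyz'];W[d==0]=np.nan;return W
def ray(n,uv,z):
    c=ctrl.get_calibration(n);K=c['mtx'];uv=np.atleast_2d(np.float64(uv))
    r=np.c_[(uv-K[:2,2])/K[0,0],np.ones(len(uv))]@c['attitude'].T
    return c['xyz']+r*((z-c['xyz'][2])/r[:,2])[:,None]
def wrist(d=None,uv=None,z=None,s=None):
    c=ctrl.get_calibration('wrist');K=c['mtx'];s=s or ctrl.read_state()
    T=np.eye(4);T[:3,:3]=s['eef_rot'];T[:3,3]=s['ee_pos'];T=T@c['T_tool_cam']
    q=(np.atleast_2d(np.float64(uv))-K[:2,2])/K[0,0];r=np.linalg.norm(q,axis=1)+1e-9
    D=np.c_[q*(np.sin(r)/r)[:,None],np.cos(r)]
    if d is not None: return (D/D[:,2:]*np.asarray(d)[:,None])@T[:3,:3].T+T[:3,3]
    R=D@T[:3,:3].T;return T[:3,3]+R*((z-T[2,3])/R[:,2])[:,None]
E
python3 - <<'E'
from h import *
d=np.load('pics/side0.npy');p=cv2.imread('pics/side0.png')
W=pts('side',d)
def top(W,p,x0,x1,y0,y1,s,f):
    # x up, y left
    im=np.zeros((int((x1-x0)*s),int((y1-y0)*s),3),np.uint8);zb=np.full(im.shape[:2],-1.)
    for (X,Y,Z),c in zip(W.reshape(-1,3),p.reshape(-1,3)):
        if np.isnan(X): continue
        i=int((x1-X)*s);j=int((y1-Y)*s)
        if 0<=i<im.shape[0] and 0<=j<im.shape[1] and Z>zb[i,j]: zb[i,j]=Z;im[i,j]=c
    im=cv2.dilate(im,np.ones((2,2)))
    for k in np.arange(np.ceil(x0*10)/10,x1,.1): cv2.putText(im,f'{k:.1f}',(0,int((x1-k)*s)),0,.4,(255,255,0));cv2.line(im,(0,int((x1-k)*s)),(im.shape[1],int((x1-k)*s)),(255,255,0),1)
    for k in np.arange(np.ceil(y0*10)/10,y1,.1): cv2.line(im,(int((y1-k)*s),0),(int((y1-k)*s),im.shape[0]),(0,255,255),1);cv2.putText(im,f'{k:.1f}',(int((y1-k)*s),10),0,.4,(0,255,255))
    cv2.imwrite(f,im)
top(W,p,.2,.9,-.7,.5,600,'pics/top0.png')
E
```

```text
(no output)
```

View pics/top0.png

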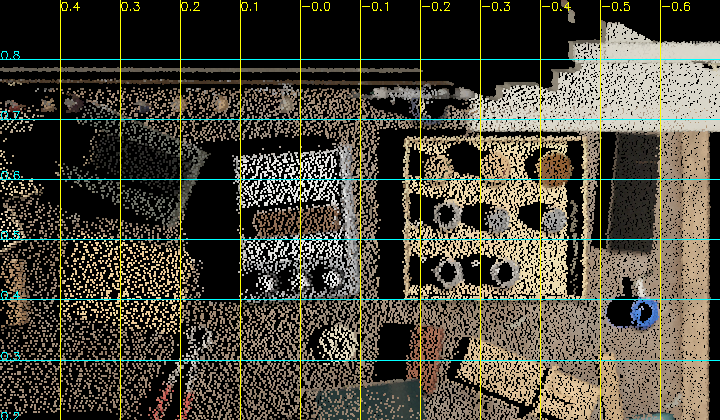

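```bash
python3 - <<'E'
from h import *
d=np.load('pics/side0.npy');p=cv2.imread('pics/side0.png');W=pts('side',d)
hsv=cv2.cvtColor(p,cv2.COLOR_BGR2HSV).astype(int)
def box(m,name,zr=1):
    P=W[m];r=cv2.minAreaRect(P[:,:2].astype(np.float32)*1000);print(name,m.sum(),np.round(np.median(P,0),3),'rect c %s size %s ang %.1f'%(np.round(r[0],1),np.round(r[1],1),r[2]))
X,Y,Z=[W[...,i] for i in range(3)]
brown=(hsv[...,0]<14)&(hsv[...,1]>70)
box(brown&(X>.45)&(X<.6)&(abs(Y-.02)<.09)&(Z>.077)&(Z<.09),'offcut top')
box((X>.35)&(X<.65)&(Y>.15)&(Y<.4)&(hsv[...,1]>85)&(hsv[...,2]>150)&(Z<.03),'mat')
box((X>.38)&(X<.46)&(abs(Y-.02)<.09)&(Z>.066)&(Z<.085)&(hsv[...,2]>120),'keys')
box((X>.46)&(X<.7)&(Y>-.12)&(Y<.15)&(Z>.055)&(Z<.07)&(hsv[...,2]>150),'pan')
box((X>.38)&(X<.7)&(Y>-.5)&(Y<-.15)&(Z>.034)&(Z<.05)&(hsv[...,1]>60)&(hsv[...,0]>12),'crate')
for n,c in [('u1',(.445,-.245)),('u2',(.445,-.34)),('u3',(.54,-.243)),('p1',(.53,-.325)),('p2',(.53,-.42))]:
    m=(np.hypot(X-c[0],Y-c[1])<.05)&(Z>.055)&(Z<.08);
    if m.sum()>3: box(m,n)
ds=np.load('pics/scene0.npy');Ws=pts('scene',ds)
print(Ws[[200,230,260,300,350],[120,121,122,122,122]].round(2))
# wall/obstacles in scene view above .15
E
```

```text
offcut top 254 [ 0.531 -0.003  0.084] rect c [530.8   5.3] size [ 40.4 143.7] ang 5.1
mat 648 [0.429 0.279 0.006] rect c [427.8 293.6] size [215.4 145.4] ang 79.5
keys 126 [ 0.433 -0.002  0.073] rect c [432.1   3.8] size [ 28.4 139.1] ang 5.3
pan 1148 [0.581 0.009 0.062] rect c [553.7   8.3] size [189.2 198.9] ang 4.1
crate 985 [ 0.548 -0.351  0.041] rect c [ 550.1 -325.2] size [308.8 297.9] ang 89.7
u1 123 [ 0.447 -0.252  0.063] rect c [ 446.4 -247.6] size [47.5 42.5] ang 48.2
u2 146 [ 0.448 -0.347  0.062] rect c [ 447.3 -341.1] size [46.7 45.6] ang 13.1
u3 126 [ 0.543 -0.249  0.063] rect c [ 542.7 -245.1] size [45.5 46.3] ang 83.3
p1 40 [ 0.536 -0.328  0.056] rect c [ 533.6 -326.9] size [30.8 26.7] ang 10.8
p2 49 [ 0.537 -0.419  0.057] rect c [ 535.1 -419.8] size [30.5 29.8] ang 60.5
[[ 0.12  0.37  0.49]
 [ 0.04  0.39  0.47]
 [-0.03  0.41  0.46]
 [-0.12  0.44  0.45]
 [-0.22  0.47  0.45]]
```

```bash
python3 - <<'E'
from h import *
ds=np.load('pics/scene0.npy');W=pts('scene',ds)
for v in range(150,384,15):
    for u in (112,118,122,126,150,): print((v,u),W[v,u].round(2),end=' ')
    print()
p=cv2.imread('pics/scene0.png');cv2.imwrite('pics/s0z.png',cv2.resize(p[150:384,0:260],None,fx=2.5,fy=2.5))
E
```

```text
(150, 112) [0.73 0.26 0.27] (150, 118) [0.78 0.24 0.24] (150, 122) [0.78 0.22 0.23] (150, 126) [0.78 0.21 0.22] (150, 150) [0.78 0.12 0.2 ] 
(165, 112) [0.78 0.27 0.18] (165, 118) [0.78 0.25 0.17] (165, 122) [0.77 0.23 0.17] (165, 126) [0.77 0.22 0.17] (165, 150) [0.78 0.13 0.13] 
(180, 112) [0.78 0.28 0.12] (180, 118) [0.78 0.26 0.11] (180, 122) [0.77 0.25 0.11] (180, 126) [0.78 0.23 0.1 ] (180, 150) [0.78 0.14 0.07] 
(195, 112) [0.66 0.31 0.13] (195, 118) [0.13 0.37 0.49] (195, 122) [0.13 0.36 0.49] (195, 126) [0.65 0.26 0.13] (195, 150) [0.6  0.19 0.13] 
(210, 112) [0.62 0.33 0.11] (210, 118) [0.09 0.38 0.49] (210, 122) [0.09 0.37 0.48] (210, 126) [0.1  0.36 0.48] (210, 150) [0.56 0.21 0.1 ] 
(225, 112) [0.57 0.34 0.08] (225, 118) [0.06 0.39 0.48] (225, 122) [0.05 0.38 0.48] (225, 126) [0.05 0.38 0.48] (225, 150) [0.53 0.23 0.06] 
(240, 112) [0.58 0.35 0.01] (240, 118) [0.02 0.4  0.47] (240, 122) [0.01 0.4  0.47] (240, 126) [0.01 0.39 0.47] (240, 150) [0.52 0.24 0.  ] 
(255, 112) [0.51 0.37 0.  ] (255, 118) [-0.02  0.41  0.46] (255, 122) [-0.02  0.41  0.46] (255, 126) [-0.02  0.4 
[... 553 characters left out ...]
, 122) [-0.15  0.45  0.45] (315, 126) [-0.15  0.44  0.45] (315, 150) [0.21 0.34 0.  ] 
(330, 112) [-0.17  0.47  0.45] (330, 118) [-0.18  0.46  0.45] (330, 122) [-0.18  0.45  0.45] (330, 126) [-0.18  0.45  0.45] (330, 150) [0.13 0.36 0.03] 
(345, 112) [-0.2   0.48  0.45] (345, 118) [-0.21  0.47  0.45] (345, 122) [-0.21  0.46  0.45] (345, 126) [-0.21  0.46  0.45] (345, 150) [0.08 0.38 0.04] 
(360, 112) [-0.23  0.48  0.45] (360, 118) [-0.23  0.48  0.45] (360, 122) [-0.24  0.47  0.45] (360, 126) [-0.24  0.46  0.45] (360, 150) [0.03 0.39 0.04] 
(375, 112) [-0.26  0.49  0.45] (375, 118) [-0.26  0.48  0.45] (375, 122) [-0.26  0.48  0.45] (375, 126) [-0.27  0.47  0.45] (375, 150) [-0.01  0.41  0.05]
```

View pics/s0z.png

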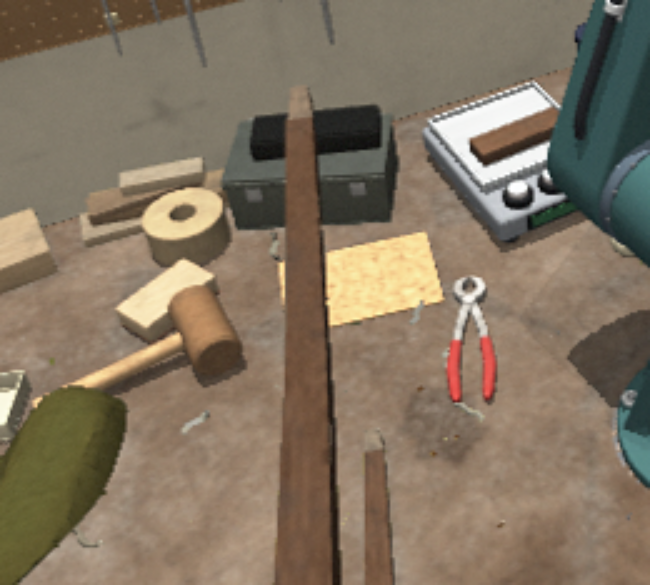

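```bash
python3 - <<'E'
from h import *
print(ray('scene',[(171.2,243.6),(176.8,270.8),(132,278.8)],.004).round(3))
# side corners: zoom3 off(150,120)
q=np.array([(197,37),(297,41),(284,126),(178,120)])/3+[150,120]
print(ray('side',q,.004).round(3))
q=np.array([(246,145),(251,174),(257,205)])/3+[150,120]
print('keys',ray('side',q,.072).round(3))
q=np.array([(270,122),(415,115),(447,208),(290,224)])/3+[150,120]
print('pan rim',ray('side',q,.068).round(3))
q=np.array([(310,126),(348,122),(367,194),(329,203)])/3+[150,120]
print('block',ray('side',q,.082).round(3))
E
```

```text
[[0.468 0.177 0.004]
 [0.336 0.207 0.004]
 [0.371 0.345 0.004]]
[[0.381 0.4   0.004]
 [0.52  0.381 0.004]
 [0.485 0.179 0.004]
 [0.35  0.202 0.004]]
keys [[ 0.43   0.051  0.072]
 [ 0.432 -0.005  0.072]
 [ 0.435 -0.062  0.072]]
pan rim [[ 0.462  0.101  0.068]
 [ 0.64   0.103  0.068]
 [ 0.648 -0.078  0.068]
 [ 0.469 -0.093  0.068]]
block [[ 0.507  0.07   0.082]
 [ 0.553  0.074  0.082]
 [ 0.558 -0.064  0.082]
 [ 0.514 -0.077  0.082]]
```

```bash
python3 -m jog '[{"tz":0.5},{"tz":1.0},{"tz":1.5},{"tz":2.0},{"tz":2.0}]'
python3 -m jog '[{"tx":0.6,"ty":0.9,"az":0.6},{"tx":1.2,"ty":1.8,"az":1.2},{"tx":1.8,"ty":2.8,"az":1.9},{"tx":2.4,"ty":3.8,"az":2.5},{"tx":3.0,"ty":4.8,"az":3.2}]'
python3 -m jog '[{"tx":0.6,"ty":0.9,"az":0.6},{"tx":1.2,"ty":1.8,"az":1.2},{"tx":1.8,"ty":2.8,"az":1.9},{"tx":2.4,"ty":3.8,"az":2.5},{"tx":3.0,"ty":4.8,"az":3.2}]'
python3 -m jog '[{"tx":0.6,"ty":0.9,"az":0.6},{"tx":1.2,"ty":1.8,"az":1.2},{"tx":1.8,"ty":2.8,"az":1.9},{"tx":2.4,"ty":3.7,"az":2.5},{"tx":3.0,"ty":4.7,"az":3.1}]'
python3 - <<'E'
from h import *
s=ctrl.read_state();print(s['ee_pos'],s['joints'])
p,d=ctrl.capture('wrist');cv2.imwrite('pics/w1.png',p);np.save('pics/w1.npy',d)
s=ctrl.read_state();print(s['t'],s['ee_pos'],s['eef_rot'].round(3),s['joint_vel'])
E
```

```text
[ 0.1441703  -0.58186304  0.19502211] [-8.26837742e+01  2.05883952e+01  8.65819197e+01 -1.62999836e-04
  7.29084762e+01 -6.59551112e+00]
0.2 [ 0.14419978 -0.58193648  0.19509982] [[ 0.971  0.24  -0.   ]
 [ 0.24  -0.971  0.001]
 [ 0.    -0.001 -1.   ]] [-0.00089469 -0.08096788 -0.16656417  0.04921153  0.08302162 -0.02636145]invalid input
invalid input
invalid input
invalid input
```

View pics/w1.png

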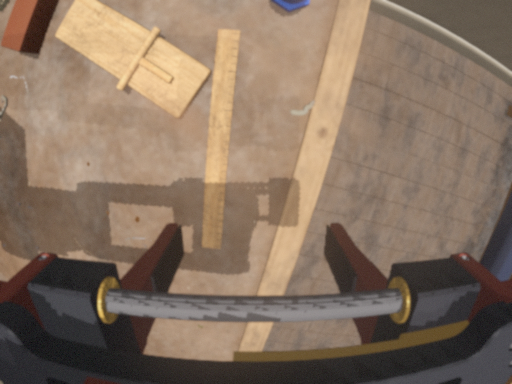

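All four calls were refused, so the arm hasn't moved. Each row probably needs every key.

```bash
python3 -m jog '[{"tx":0,"ty":0,"tz":0.5,"ax":0,"ay":0,"az":0,"claw":0},{"tx":0,"ty":0,"tz":1,"ax":0,"ay":0,"az":0,"claw":0},{"tx":0,"ty":0,"tz":1.5,"ax":0,"ay":0,"az":0,"claw":0},{"tx":0,"ty":0,"tz":2,"ax":0,"ay":0,"az":0,"claw":0},{"tx":0,"ty":0,"tz":2,"ax":0,"ay":0,"az":0,"claw":0}]'
```

```text
t: 0.7
ee_pos: [0.1445, -0.5841, 0.2783]
eef_rot: [[0.971, 0.24, 0.001], [0.24, -0.971, -0.005], [-0.001, 0.005, -1.0]]
force: [0.0, -0.2, 0.8]
opening: 0.998
```

```bash
python3 -m jog '[{"tx":0.6,"ty":0.9,"tz":0,"ax":0,"ay":0,"az":0.6,"claw":0},{"tx":1.2,"ty":1.8,"tz":0,"ax":0,"ay":0,"az":1.2,"claw":0},{"tx":1.8,"ty":2.8,"tz":0,"ax":0,"ay":0,"az":1.9,"claw":0},{"tx":2.4,"ty":3.8,"tz":0,"ax":0,"ay":0,"az":2.5,"claw":0},{"tx":3,"ty":4.8,"tz":0,"ax":0,"ay":0,"az":3.2,"claw":0}]'
python3 -m jog '[{"tx":0.6,"ty":0.9,"tz":0,"ax":0,"ay":0,"az":0.6,"claw":0},{"tx":1.2,"ty":1.8,"tz":0,"ax":0,"ay":0,"az":1.2,"claw":0},{"tx":1.8,"ty":2.8,"tz":0,"ax":0,"ay":0,"az":1.9,"claw":0},{"tx":2.4,"ty":3.8,"tz":0,"ax":0,"ay":0,"az":2.5,"claw":0},{"tx":3,"ty":4.8,"tz":0,"ax":0,"ay":0,"az":3.2,"claw":0}]'
python3 -m jog '[{"tx":0.6,"ty":0.9,"tz":0,"ax":0,"ay":0,"az":0.6,"claw":0},{"tx":1.2,"ty":1.8,"tz":0,"ax":0,"ay":0,"az":1.2,"claw":0},{"tx":1.8,"ty":2.8,"tz":0,"ax":0,"ay":0,"az":1.9,"claw":0},{"tx":2.4,"ty":3.8,"tz":0,"ax":0,"ay":0,"az":2.5,"claw":0},{"tx":3,"ty":4.4,"tz":0,"ax":0,"ay":0,"az":3.1,"claw":0}]'
cat > cap.py <<'E'
import sys
from h import *
n,f=sys.argv[1:3]
p,d=ctrl.capture(n);s=ctrl.read_state();cv2.imwrite(f'pics/{f}.png',p);np.savez(f'pics/{f}.npz',d=d,R=s['eef_rot'],p=s['ee_pos'])
print(s['t'],s['ee_pos'].round(4),'yaw',np.degrees(np.arctan2(s['eef_rot'][1,0],s['eef_rot'][0,0])).round(2),'jv',np.abs(s['joint_vel']).max().round(2))
E
python3 cap.py wrist w2
```

```text
t: 1.2
ee_pos: [0.2645, -0.3881, 0.2743]
eef_rot: [[0.77, 0.639, -0.001], [0.639, -0.77, 0.002], [0.001, -0.002, -1.0]]
force: [1.1, -1.0, -0.5]
opening: 1.0
t: 1.7
ee_pos: [0.3843, -0.1963, 0.2746]
eef_rot: [[0.418, 0.908, -0.001], [0.908, -0.418, 0.001], [0.0, -0.001, -1.0]]
force: [-0.1, -0.4, -0.2]
opening: 0.999
t: 2.2
ee_pos: [0.504, -0.0193, 0.2744]
eef_rot: [[-0.004, 1.0, -0.002], [1.0, 0.004, 0.001], [0.001, -0.002, -1.0]]
force: [0.1, 0.0, 0.0]
opening: 1.001
2.25 [ 0.5079 -0.0171  0.2744] yaw 90.5 jv 4.13
```

View pics/w2.png

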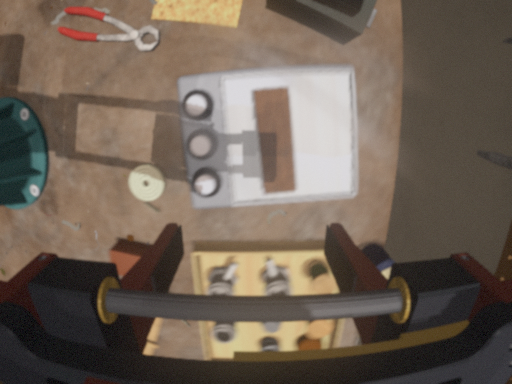

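The scale is in clear view. Keys are at (199,104), (203,144), (206,181) and the block runs from (254,90) to (296,190). I'll take a settled picture and measure.

```bash
python3 cap.py wrist w3; cat >> h.py <<'E'
def load(f):
    z=np.load(f'pics/{f}.npz');return cv2.imread(f'pics/{f}.png'),z['d'],dict(eef_rot=z['R'],ee_pos=z['p'])
E
python3 - <<'E'
from h import *
p,d,s=load('w3')
cv2.imwrite('pics/w3z.png',cv2.resize(p[50:220,165:370],None,fx=3.5,fy=3.5,interpolation=cv2.INTER_CUBIC))
h=cv2.cvtColor(p,cv2.COLOR_BGR2HSV).astype(int)
m=((h[...,0]<14)&(h[...,1]>60)).astype(np.uint8);m[:60]=0;m[215:]=0;m[:,:235]=0;m[:,320:]=0
c=max(cv2.findContours(m,0,2)[0],key=cv2.contourArea);r=cv2.minAreaRect(c);print(r)
b=wrist(uv=cv2.boxPoints(r),z=.082,s=s);print(b.round(3),b.mean(0))
q=wrist(uv=c[:,0],z=.082,s=s)[:,:2];r=cv2.minAreaRect((q*1000).astype(np.float32));print(r)
print('keys',wrist(uv=[(199,104),(203,144),(206,181)],z=.072,s=s).round(3))
E
```

```text
2.3 [ 0.506  -0.0193  0.2743] yaw 90.25 jv 3.39
((269.74114990234375, 144.1352996826172), (102.23644256591797, 33.20958709716797), 85.60128784179688)
[[ 0.5    0.072  0.082]
 [ 0.542  0.075  0.082]
 [ 0.556 -0.06   0.082]
 [ 0.511 -0.064  0.082]] [0.52713474 0.0058661  0.082     ]
((527.001708984375, 5.8077850341796875), (42.28544235229492, 135.60360717773438), 5.127577304840088)
keys [[ 0.434  0.06   0.072]
 [ 0.438  0.006  0.072]
 [ 0.44  -0.045  0.072]]
```

View pics/w3z.png

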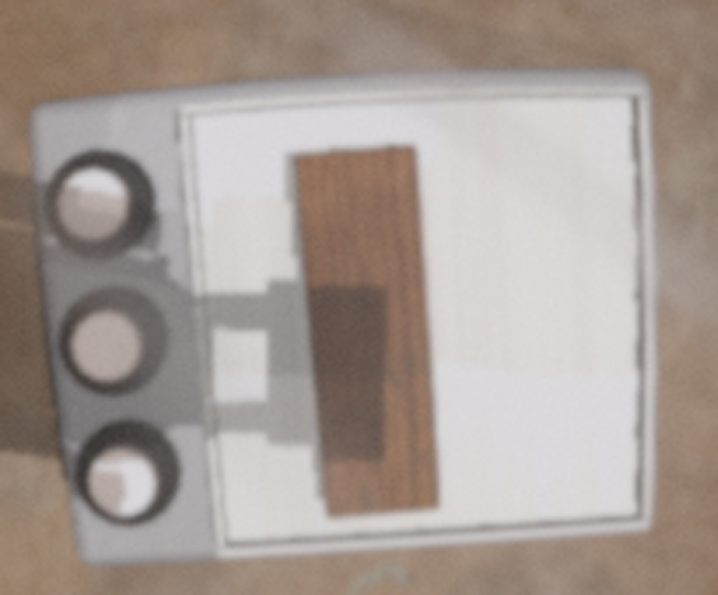

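```bash
python3 -m jog '[{"tx":0.6,"ty":0.55,"tz":0,"ax":0,"ay":0,"az":0.6,"claw":0},{"tx":0.6,"ty":0.55,"tz":-1,"ax":0,"ay":0,"az":0.6,"claw":0},{"tx":0.6,"ty":0.55,"tz":-2,"ax":0,"ay":0,"az":0.6,"claw":0},{"tx":0.6,"ty":0.55,"tz":-3,"ax":0,"ay":0,"az":0.6,"claw":0},{"tx":0.6,"ty":0.55,"tz":-3.5,"ax":0,"ay":0,"az":0.6,"claw":0}]'
python3 cap.py wrist w4; python3 cap.py side s4
python3 - <<'E'
from h import *
p,d,s=load('w3')
k=wrist(uv=[(192.1,108),(195.3,148.3),(199.6,187.1)],z=.072,s=s);print(k.round(3))
E
```

```text
t: 2.8
ee_pos: [0.5245, -0.0008, 0.1316]
eef_rot: [[-0.081, 0.997, -0.007], [0.997, 0.081, 0.0], [0.001, -0.006, -1.0]]
force: [0.1, 0.9, -0.7]
opening: 1.0
2.85 [ 0.5232 -0.0007  0.1296] yaw 94.62 jv 6.14
2.9 [ 0.5241 -0.0007  0.1319] yaw 94.63 jv 3.94
[[ 0.424  0.055  0.072]
 [ 0.427  0.001  0.072]
 [ 0.431 -0.054  0.072]]
```

View pics/w4.png

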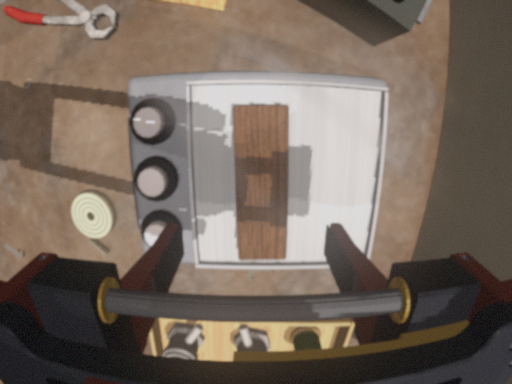

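View pics/s4.png

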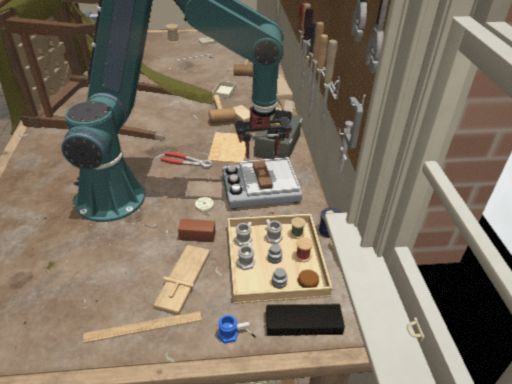

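```bash
python3 - <<'E'
from h import *
p,d,s=load('w4')
print(wrist(uv=[(235,105),(288,105),(287,260),(238,260),(262,182)],z=.082,s=s).round(3))
print('rim',wrist(uv=[(187,84),(387,82),(374,266),(197,267)],z=.068,s=s).round(3))
print('keys',wrist(uv=[(149,120),(153,180),(157,235)],z=.072,s=s).round(3), d[180,153],d[182,262])
c=ctrl.get_calibration('side');q=c['attitude'].T@(np.array([.524,0,.13])-c['xyz']);q=c['mtx']@q;print(q/q[2])
print(ctrl.read_state()['ee_pos'])
W=wrist(d=[d[182,262],d[180,153],d[180,350]],uv=[(262,182),(153,180),(350,180)],s=s);print(W.round(3))
E
```

```text
[[ 0.502  0.076  0.082]
 [ 0.543  0.08   0.082]
 [ 0.558 -0.057  0.082]
 [ 0.513 -0.06   0.082]
 [ 0.528  0.015  0.082]]
rim [[ 0.458  0.092  0.068]
 [ 0.631  0.113  0.068]
 [ 0.654 -0.068  0.068]
 [ 0.472 -0.081  0.068]]
keys [[ 0.427  0.06   0.072]
 [ 0.431  0.007  0.072]
 [ 0.433 -0.048  0.072]] 0.25619268 0.24634443
[260.49899185 162.29802834   1.        ]
[ 0.52411041 -0.00074936  0.13186764]
[[0.528 0.015 0.082]
 [0.431 0.007 0.072]
 [0.611 0.018 0.059]]
```

```bash
python3 -m jog '[{"tx":0.12,"ty":0.2,"tz":-0.5,"ax":0,"ay":0,"az":0,"claw":0},{"tx":0.12,"ty":0.2,"tz":-1,"ax":0,"ay":0,"az":0,"claw":0},{"tx":0.12,"ty":0.2,"tz":-1.3,"ax":0,"ay":0,"az":0,"claw":0},{"tx":0.12,"ty":0.2,"tz":-1.6,"ax":0,"ay":0,"az":0,"claw":0},{"tx":0.12,"ty":0.2,"tz":-1.6,"ax":0,"ay":0,"az":0,"claw":0.2}]'
python3 -m jog '[{"tx":0,"ty":0,"tz":0,"ax":0,"ay":0,"az":0,"claw":0.4},{"tx":0,"ty":0,"tz":0,"ax":0,"ay":0,"az":0,"claw":0.7},{"tx":0,"ty":0,"tz":0,"ax":0,"ay":0,"az":0,"claw":1},{"tx":0,"ty":0,"tz":0,"ax":0,"ay":0,"az":0,"claw":1},{"tx":0,"ty":0,"tz":0,"ax":0,"ay":0,"az":0,"claw":1}]'

```

```text
t: 3.4
ee_pos: [0.5321, 0.0074, 0.0708]
eef_rot: [[-0.082, 0.997, -0.002], [0.997, 0.082, 0.0], [0.0, -0.002, -1.0]]
force: [-1.5, -0.1, -0.1]
opening: 0.947
t: 3.9
ee_pos: [0.5333, 0.0076, 0.072]
eef_rot: [[-0.082, 0.997, 0.001], [0.997, 0.082, -0.0], [-0.0, 0.001, -1.0]]
force: [0.0, 1.0, 1.3]
opening: 0.493
```

```bash
python3 -m jog '[{"tx":0,"ty":0,"tz":0.5,"ax":0,"ay":0,"az":0,"claw":1},{"tx":0,"ty":0,"tz":1,"ax":0,"ay":0,"az":0,"claw":1},{"tx":0,"ty":0,"tz":1.5,"ax":0,"ay":0,"az":0,"claw":1},{"tx":-0.5,"ty":0.8,"tz":1.5,"ax":0,"ay":0,"az":0,"claw":1},{"tx":-1,"ty":1.6,"tz":1.5,"ax":0,"ay":0,"az":0,"claw":1}]'
python3 -m jog '[{"tx":-0.5,"ty":0.9,"tz":0,"ax":0,"ay":0,"az":0,"claw":1},{"tx":-1,"ty":1.8,"tz":0,"ax":0,"ay":0,"az":0,"claw":1},{"tx":-1.5,"ty":2.7,"tz":0,"ax":0,"ay":0,"az":0,"claw":1},{"tx":-1.8,"ty":3.6,"tz":0,"ax":0,"ay":0,"az":0,"claw":1},{"tx":-2.05,"ty":4.4,"tz":0,"ax":0,"ay":0,"az":0,"claw":1}]'
python3 -m jog '[{"tx":0,"ty":0.4,"tz":0,"ax":0,"ay":0,"az":0,"claw":1},{"tx":0,"ty":0.4,"tz":-0.5,"ax":0,"ay":0,"az":0,"claw":1},{"tx":0,"ty":0.4,"tz":-1,"ax":0,"ay":0,"az":0,"claw":1},{"tx":0,"ty":0.4,"tz":-1.5,"ax":0,"ay":0,"az":0,"claw":1},{"tx":0,"ty":0.4,"tz":-1.5,"ax":0,"ay":0,"az":0,"claw":1}]'
python3 cap.py side s5; python3 cap.py scene c5
```

```text
t: 4.4
ee_pos: [0.4939, 0.0718, 0.1326]
eef_rot: [[-0.08, 0.997, 0.002], [0.997, 0.08, 0.0], [-0.0, 0.002, -1.0]]
force: [0.2, 0.6, 0.5]
opening: 0.04
t: 4.9
ee_pos: [0.4099, 0.2492, 0.1319]
eef_rot: [[-0.083, 0.997, 0.0], [0.997, 0.083, 0.0], [0.0, 0.0, -1.0]]
force: [1.0, 0.1, -0.3]
opening: 0.003
t: 5.4
ee_pos: [0.409, 0.2628, 0.0697]
eef_rot: [[-0.082, 0.997, -0.004], [0.997, 0.082, -0.002], [-0.002, -0.004, -1.0]]
force: [0.2, -0.3, -0.0]
opening: 0.006
5.45 [0.41   0.2632 0.0709] yaw 94.72 jv 1.63
5.5 [0.4109 0.2635 0.0717] yaw 94.71 jv 1.03
```

View pics/c5.png

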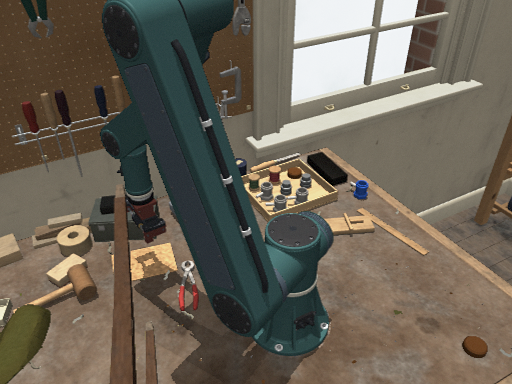

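View pics/s5.png

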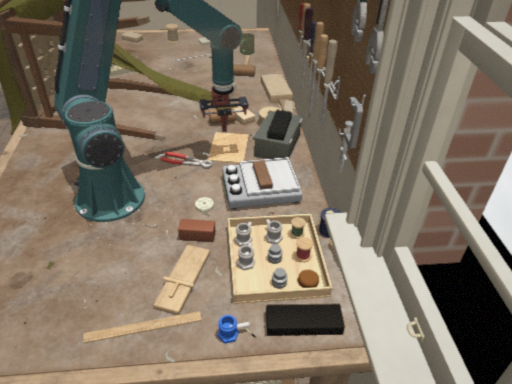

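The block slipped out at the shallow grip and is still on the pan at side (263,175). I'll go back and take it deeper.

```bash
python3 -m jog '[{"tx":0,"ty":0,"tz":0.5,"ax":0,"ay":0,"az":0,"claw":0.5},{"tx":0,"ty":0,"tz":1,"ax":0,"ay":0,"az":0,"claw":0},{"tx":0,"ty":0,"tz":2,"ax":0,"ay":0,"az":0,"claw":0},{"tx":0.5,"ty":-0.9,"tz":2,"ax":0,"ay":0,"az":0,"claw":0},{"tx":1,"ty":-1.8,"tz":2,"ax":0,"ay":0,"az":0,"claw":0}]'
python3 -m jog '[{"tx":0.5,"ty":-0.9,"tz":0,"ax":0,"ay":0,"az":0,"claw":0},{"tx":1,"ty":-1.8,"tz":0,"ax":0,"ay":0,"az":0,"claw":0},{"tx":1.5,"ty":-2.7,"tz":0,"ax":0,"ay":0,"az":0,"claw":0},{"tx":1.8,"ty":-3.6,"tz":0,"ax":0,"ay":0,"az":0,"claw":0},{"tx":2,"ty":-4.5,"tz":0,"ax":0,"ay":0,"az":0,"claw":0}]'
python3 -m jog '[{"tx":0,"ty":0,"tz":0,"ax":0,"ay":0,"az":0,"claw":0},{"tx":0,"ty":0,"tz":0,"ax":0,"ay":0,"az":0,"claw":0},{"tx":0,"ty":0,"tz":0,"ax":0,"ay":0,"az":0,"claw":0},{"tx":0,"ty":0,"tz":0,"ax":0,"ay":0,"az":0,"claw":0},{"tx":0,"ty":0,"tz":0,"ax":0,"ay":0,"az":0,"claw":0}]'
python3 cap.py wrist w6
python3 - <<'E'
from h import *
p,d,s=load('w6');h=cv2.cvtColor(p,cv2.COLOR_BGR2HSV).astype(int)
m=((h[...,0]<14)&(h[...,1]>60)).astype(np.uint8);m[:60]=0;m[270:]=0;m[:,:200]=0;m[:,330:]=0
c=max(cv2.findContours(m,0,2)[0],key=cv2.contourArea)
q=wrist(uv=c[:,0],z=.082,s=s)[:,:2];print(cv2.minAreaRect((q*1000).astype(np.float32)))
E
```

```text
t: 6.0
ee_pos: [0.4532, 0.1921, 0.1548]
eef_rot: [[-0.085, 0.996, 0.006], [0.996, 0.085, 0.002], [0.001, 0.006, -1.0]]
force: [0.2, 0.5, -0.6]
opening: 0.42
t: 6.5
ee_pos: [0.5329, 0.0097, 0.1534]
eef_rot: [[-0.082, 0.997, 0.003], [0.997, 0.082, -0.0], [-0.001, 0.003, -1.0]]
force: [0.7, 0.7, 0.0]
opening: 0.875
t: 7.0
ee_pos: [0.5308, 0.0127, 0.1518]
eef_rot: [[-0.084, 0.996, -0.0], [0.996, 0.084, 0.0], [0.0, -0.0, -1.0]]
force: [0.3, -0.5, -0.9]
opening: 1.002
7.05 [0.5308 0.0126 0.1517] yaw 94.79 jv 0.23
((529.2423706054688, 9.536827087402344), (43.149471282958984, 137.90272521972656), 5.126341819763184)
```

View pics/w6.png

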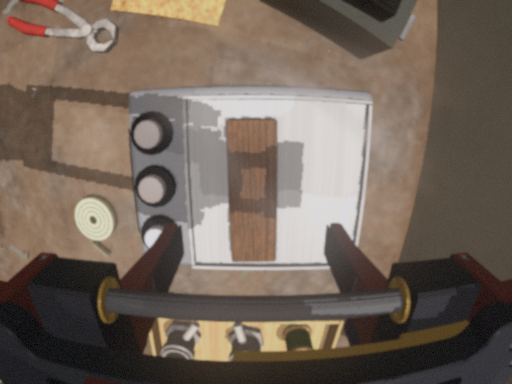

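```bash
python3 -m jog '[{"tx":0,"ty":-0.05,"tz":-0.8,"ax":0,"ay":0,"az":0,"claw":0},{"tx":0,"ty":-0.05,"tz":-1.6,"ax":0,"ay":0,"az":0,"claw":0},{"tx":0,"ty":-0.05,"tz":-2,"ax":0,"ay":0,"az":0,"claw":0},{"tx":0,"ty":-0.05,"tz":-2.2,"ax":0,"ay":0,"az":0,"claw":0},{"tx":0,"ty":-0.05,"tz":-2.2,"ax":0,"ay":0,"az":0,"claw":0}]'
python3 -m jog '[{"tx":0,"ty":0,"tz":0,"ax":0,"ay":0,"az":0,"claw":0.4},{"tx":0,"ty":0,"tz":0,"ax":0,"ay":0,"az":0,"claw":0.7},{"tx":0,"ty":0,"tz":0,"ax":0,"ay":0,"az":0,"claw":1},{"tx":0,"ty":0,"tz":0,"ax":0,"ay":0,"az":0,"claw":1},{"tx":0,"ty":0,"tz":0,"ax":0,"ay":0,"az":0,"claw":1}]'

```

```text
t: 7.55
ee_pos: [0.5303, 0.0101, 0.0628]
eef_rot: [[-0.083, 0.997, -0.002], [0.997, 0.083, 0.0], [0.0, -0.002, -1.0]]
force: [-0.4, 0.1, 0.1]
opening: 0.997
t: 8.05
ee_pos: [0.5313, 0.0096, 0.064]
eef_rot: [[-0.082, 0.997, 0.001], [0.997, 0.082, -0.0], [-0.0, 0.001, -1.0]]
force: [-0.0, 0.8, -0.2]
opening: 0.586
```

```bash
python3 -m jog '[{"tx":0,"ty":0,"tz":0,"ax":0,"ay":0,"az":0,"claw":1},{"tx":0,"ty":0,"tz":0,"ax":0,"ay":0,"az":0,"claw":1},{"tx":0,"ty":0,"tz":0,"ax":0,"ay":0,"az":0,"claw":1},{"tx":0,"ty":0,"tz":0,"ax":0,"ay":0,"az":0,"claw":1},{"tx":0,"ty":0,"tz":0,"ax":0,"ay":0,"az":0,"claw":1}]'
python3 -m jog '[{"tx":0,"ty":0,"tz":0.3,"ax":0,"ay":0,"az":0,"claw":1},{"tx":0,"ty":0,"tz":0.6,"ax":0,"ay":0,"az":0,"claw":1},{"tx":0,"ty":0,"tz":1,"ax":0,"ay":0,"az":0,"claw":1},{"tx":0,"ty":0,"tz":1.5,"ax":0,"ay":0,"az":0,"claw":1},{"tx":0,"ty":0,"tz":1.5,"ax":0,"ay":0,"az":0,"claw":1}]'

```

```text
t: 8.55
ee_pos: [0.531, 0.0096, 0.0636]
eef_rot: [[-0.082, 0.997, -0.0], [0.997, 0.082, 0.0], [0.0, -0.0, -1.0]]
force: [-0.3, 1.3, -0.0]
opening: 0.127
t: 9.05
ee_pos: [0.5336, 0.0094, 0.1271]
eef_rot: [[-0.082, 0.997, 0.006], [0.997, 0.082, -0.001], [-0.001, 0.006, -1.0]]
force: [0.8, -0.0, -0.1]
opening: 0.004
```

```bash
python3 cap.py wrist w7;python3 cap.py side s7; python3 - <<'E'
import cv2
p=cv2.imread('pics/s7.png')
cv2.imwrite('pics/s7z.png',cv2.resize(p[60:230,170:350],None,fx=3.5,fy=3.5,interpolation=cv2.INTER_CUBIC))
E
```

```text
9.1 [0.5327 0.0095 0.1257] yaw 94.71 jv 1.99
9.15 [0.5317 0.0096 0.1246] yaw 94.71 jv 1.32
```

View pics/w7.png

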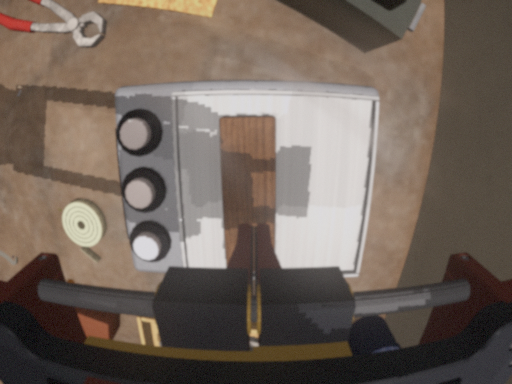

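View pics/s7z.png

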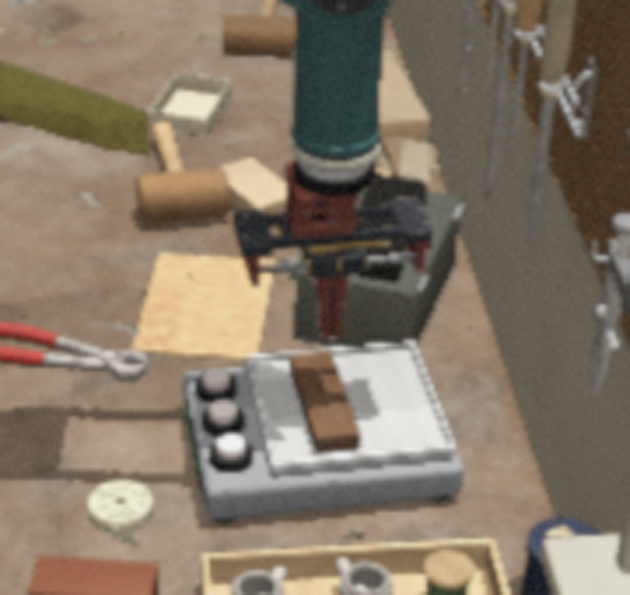

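```bash
python3 - <<'E'
from h import *
p,d,s=load('w7')
for v in (215,222,228,234,240,250):
  for u in (246,258): print((u,v),wrist(d=[d[v,u]],uv=[(u,v)],s=s).round(3),end=' ')
  print()
p,d,s=load('s7');W=pts('side',d)
for v in range(146,162,2):
    print(v,[W[v,u].round(3).tolist() for u in (262,264,266)])
c=ctrl.get_calibration('side');q=c['attitude'].T@(np.array([.532,0.0095,.125])-c['xyz']);q=c['mtx']@q;print(q/q[2])
E
```

```text
(246, 215) [[ 0.527 -0.004  0.081]] (258, 215) [[ 0.537 -0.003  0.081]] 
(246, 222) [[ 0.528 -0.01   0.082]] (258, 222) [[ 0.538 -0.01   0.081]] 
(246, 228) [[0.527 0.02  0.161]] (258, 228) [[0.534 0.021 0.161]] 
(246, 234) [[0.527 0.02  0.169]] (258, 234) [[0.534 0.021 0.169]] 
(246, 240) [[0.527 0.02  0.176]] (258, 240) [[0.534 0.02  0.175]] 
(246, 250) [[0.527 0.02  0.187]] (258, 250) [[0.533 0.021 0.188]] 
146 [[0.527, -0.003, 0.198], [0.534, -0.002, 0.197], [0.54, -0.002, 0.197]]
148 [[0.527, -0.003, 0.19], [0.534, -0.003, 0.19], [0.541, -0.001, 0.188]]
150 [[0.528, -0.0, 0.18], [0.534, -0.001, 0.181], [0.541, -0.001, 0.18]]
152 [[0.528, -0.002, 0.173], [0.535, 0.001, 0.171], [0.541, -0.002, 0.173]]
154 [[0.527, -0.005, 0.167], [0.536, 0.006, 0.159], [0.541, -0.001, 0.164]]
156 [[0.555, 0.204, 0.012], [0.535, -0.004, 0.158], [0.542, 0.003, 0.153]]
158 [[0.555, 0.196, 0.007], [0.563, 0.2, 0.004], [0.571, 0.197, 0.006]]
160 [[0.539, 0.073, 0.087], [0.546, 0.077, 0.083], [0.557, 0.1, 0.066]]
[262.4835039 161.7586009   1.       ]
```

The shut fingertips really sit about 27 mm above the reported TCP. The side and wrist depth agree on this, so both grips passed over the block. I'll open and go lower, watching the force.

```bash
python3 -m jog '[{"tx":0,"ty":0,"tz":0,"ax":0,"ay":0,"az":0,"claw":0},{"tx":0,"ty":0,"tz":0,"ax":0,"ay":0,"az":0,"claw":0},{"tx":0,"ty":0,"tz":0,"ax":0,"ay":0,"az":0,"claw":0},{"tx":0,"ty":0,"tz":0,"ax":0,"ay":0,"az":0,"claw":0},{"tx":0,"ty":0,"tz":0,"ax":0,"ay":0,"az":0,"claw":0}]'
python3 -m jog '[{"tx":0,"ty":0,"tz":0,"ax":0,"ay":0,"az":0,"claw":0},{"tx":0,"ty":0,"tz":0,"ax":0,"ay":0,"az":0,"claw":0},{"tx":0,"ty":0,"tz":0,"ax":0,"ay":0,"az":0,"claw":0},{"tx":0,"ty":0,"tz":0,"ax":0,"ay":0,"az":0,"claw":0},{"tx":0,"ty":0,"tz":0,"ax":0,"ay":0,"az":0,"claw":0}]'
python3 -m jog '[{"tx":0,"ty":0,"tz":-0.6,"ax":0,"ay":0,"az":0,"claw":0},{"tx":0,"ty":0,"tz":-1,"ax":0,"ay":0,"az":0,"claw":0},{"tx":0,"ty":0,"tz":-1.5,"ax":0,"ay":0,"az":0,"claw":0},{"tx":0,"ty":0,"tz":-1.7,"ax":0,"ay":0,"az":0,"claw":0},{"tx":0,"ty":0,"tz":-1.7,"ax":0,"ay":0,"az":0,"claw":0}]'
python3 cap.py side s8; python3 - <<'E'
import cv2
p=cv2.imread('pics/s8.png')
cv2.imwrite('pics/s8z.png',cv2.resize(p[80:210,190:320],None,fx=4.5,fy=4.5,interpolation=cv2.INTER_CUBIC))
E
```

```text
t: 9.65
ee_pos: [0.5309, 0.0096, 0.1233]
eef_rot: [[-0.082, 0.997, -0.001], [0.997, 0.082, 0.0], [0.0, -0.001, -1.0]]
force: [-0.3, 0.6, 1.0]
opening: 0.421
t: 10.15
ee_pos: [0.5311, 0.0096, 0.1237]
eef_rot: [[-0.082, 0.997, -0.0], [0.997, 0.082, 0.0], [0.0, -0.0, -1.0]]
force: [-0.7, 1.2, 0.1]
opening: 0.875
t: 10.65
ee_pos: [0.53, 0.0097, 0.0547]
eef_rot: [[-0.082, 0.997, -0.003], [0.997, 0.082, 0.0], [0.0, -0.003, -1.0]]
force: [-0.2, 0.3, 1.0]
opening: 1.0
10.7 [0.5309 0.0097 0.0555] yaw 94.71 jv 1.03
```

View pics/s8z.png

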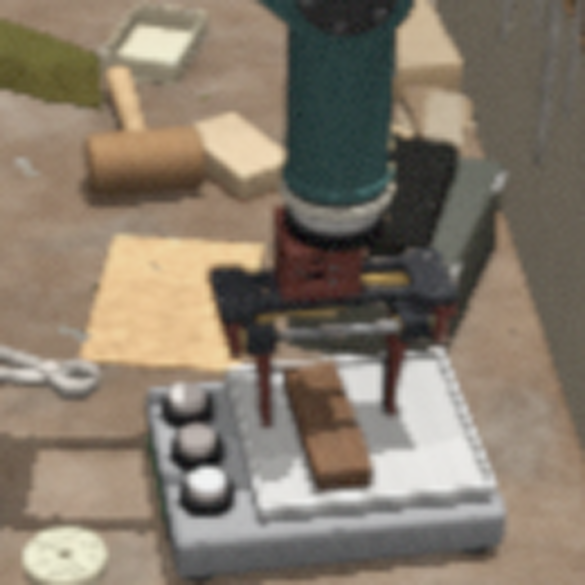

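The tips still show as level with the block top, so down another 18 mm.

```bash
python3 -m jog '[{"tx":0,"ty":0,"tz":-0.15,"ax":0,"ay":0,"az":0,"claw":0},{"tx":0,"ty":0,"tz":-0.3,"ax":0,"ay":0,"az":0,"claw":0},{"tx":0,"ty":0,"tz":-0.4,"ax":0,"ay":0,"az":0,"claw":0},{"tx":0,"ty":0,"tz":-0.45,"ax":0,"ay":0,"az":0,"claw":0},{"tx":0,"ty":0,"tz":-0.45,"ax":0,"ay":0,"az":0,"claw":0}]'
python3 cap.py side s9; python3 - <<'E'
from h import *
p,d,s=load('s9');W=pts('side',d)
cv2.imwrite('pics/s9z.png',cv2.resize(p[80:210,190:320],None,fx=4.5,fy=4.5,interpolation=cv2.INTER_CUBIC))
E
```

```text
t: 11.2
ee_pos: [0.5308, 0.0097, 0.0374]
eef_rot: [[-0.082, 0.997, -0.001], [0.997, 0.082, 0.0], [0.0, -0.001, -1.0]]
force: [1.1, 0.5, -0.4]
opening: 0.996
11.25 [0.531  0.0096 0.0375] yaw 94.71 jv 0.37
```

View pics/s9z.png

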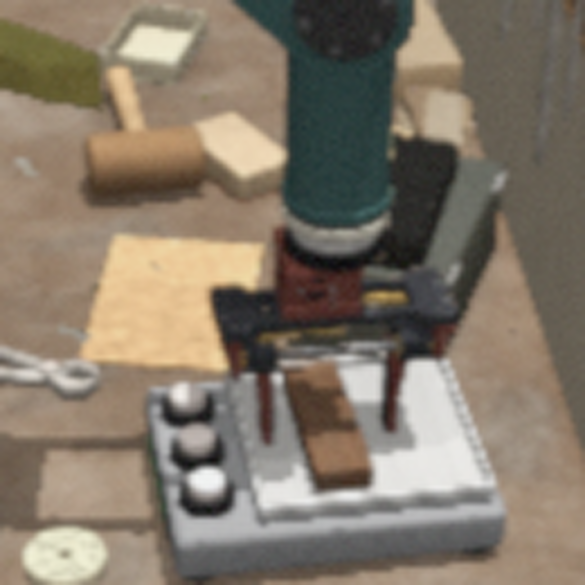

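```bash
for i in 1; do python3 -m jog '[{"tx":0,"ty":0,"tz":0,"ax":0,"ay":0,"az":0,"claw":1},{"tx":0,"ty":0,"tz":0,"ax":0,"ay":0,"az":0,"claw":1},{"tx":0,"ty":0,"tz":0,"ax":0,"ay":0,"az":0,"claw":1},{"tx":0,"ty":0,"tz":0,"ax":0,"ay":0,"az":0,"claw":1},{"tx":0,"ty":0,"tz":0,"ax":0,"ay":0,"az":0,"claw":1}]'; done
python3 -m jog '[{"tx":0,"ty":0,"tz":0,"ax":0,"ay":0,"az":0,"claw":1},{"tx":0,"ty":0,"tz":0,"ax":0,"ay":0,"az":0,"claw":1},{"tx":0,"ty":0,"tz":0,"ax":0,"ay":0,"az":0,"claw":1},{"tx":0,"ty":0,"tz":0,"ax":0,"ay":0,"az":0,"claw":1},{"tx":0,"ty":0,"tz":0,"ax":0,"ay":0,"az":0,"claw":1}]'
python3 -c "
from h import *
c=ctrl.get_calibration('side')
for P in [(.481,.006,.06),(.481,.006,.065),(.481,.006,.07)]:
  q=c['mtx']@(c['attitude'].T@(np.array(P)-c['xyz']));print(q[:2]/q[2])"
```

```text
t: 11.75
ee_pos: [0.5311, 0.0097, 0.0377]
eef_rot: [[-0.082, 0.997, -0.0], [0.997, 0.082, 0.0], [0.0, -0.0, -1.0]]
force: [-1.0, 0.5, 0.0]
opening: 0.582
t: 12.25
ee_pos: [0.5309, 0.0096, 0.0377]
eef_rot: [[-0.082, 0.997, -0.0], [0.997, 0.082, 0.0], [0.0, -0.0, -1.0]]
force: [0.2, -2.2, 1.9]
opening: 0.51
[247.52810196 178.09563149]
[247.54092874 176.96264524]
[247.55380901 175.82493491]
```

Opening is 0.51, about 45 mm, so the block is held. Lift and carry to the mat.

```bash
python3 -m jog '[{"tx":0,"ty":0,"tz":0.3,"ax":0,"ay":0,"az":0,"claw":1},{"tx":0,"ty":0,"tz":0.8,"ax":0,"ay":0,"az":0,"claw":1},{"tx":0,"ty":0,"tz":1.3,"ax":0,"ay":0,"az":0,"claw":1},{"tx":0,"ty":0,"tz":1.8,"ax":0,"ay":0,"az":0,"claw":1},{"tx":0,"ty":0,"tz":2,"ax":0,"ay":0,"az":0,"claw":1}]'
python3 -m jog '[{"tx":-0.4,"ty":0.7,"tz":0,"ax":0,"ay":0,"az":0,"claw":1},{"tx":-0.8,"ty":1.4,"tz":0,"ax":0,"ay":0,"az":0,"claw":1},{"tx":-1.2,"ty":2.1,"tz":0,"ax":0,"ay":0,"az":0,"claw":1},{"tx":-1.6,"ty":2.8,"tz":0,"ax":0,"ay":0,"az":0,"claw":1},{"tx":-2,"ty":3.5,"tz":0,"ax":0,"ay":0,"az":0,"claw":1}]'
python3 -m jog '[{"tx":-0.4,"ty":0.7,"tz":0,"ax":0,"ay":0,"az":0,"claw":1},{"tx":-0.7,"ty":1.4,"tz":0,"ax":0,"ay":0,"az":0,"claw":1},{"tx":-0.9,"ty":2.1,"tz":0,"ax":0,"ay":0,"az":0,"claw":1},{"tx":-1.05,"ty":2.8,"tz":0,"ax":0,"ay":0,"az":0,"claw":1},{"tx":-1.05,"ty":2.9,"tz":0,"ax":0,"ay":0,"az":0,"claw":1}]'
python3 cap.py side s10; python3 cap.py wrist w10; python3 - <<'E'
from h import *
p,d,s=load('s10')
cv2.imwrite('pics/s10z.png',cv2.resize(p[50:210,170:320],None,fx=3.5,fy=3.5,interpolation=cv2.INTER_CUBIC))
E
```

```text
t: 12.75
ee_pos: [0.5325, 0.0095, 0.1201]
eef_rot: [[-0.082, 0.997, 0.004], [0.997, 0.082, -0.0], [-0.001, 0.004, -1.0]]
force: [0.6, -0.2, -1.2]
opening: 0.509
t: 13.25
ee_pos: [0.4502, 0.1506, 0.1176]
eef_rot: [[-0.082, 0.997, -0.0], [0.997, 0.082, 0.0], [0.0, -0.0, -1.0]]
force: [0.0, 1.0, -0.4]
opening: 0.513
t: 13.75
ee_pos: [0.4083, 0.268, 0.1177]
eef_rot: [[-0.085, 0.996, 0.0], [0.996, 0.085, 0.001], [0.001, 0.0, -1.0]]
force: [0.8, -0.7, -0.3]
opening: 0.51
13.8 [0.4087 0.2672 0.1176] yaw 94.86 jv 2.48
13.85 [0.4089 0.266  0.1175] yaw 94.83 jv 1.79
```

View pics/s10z.png

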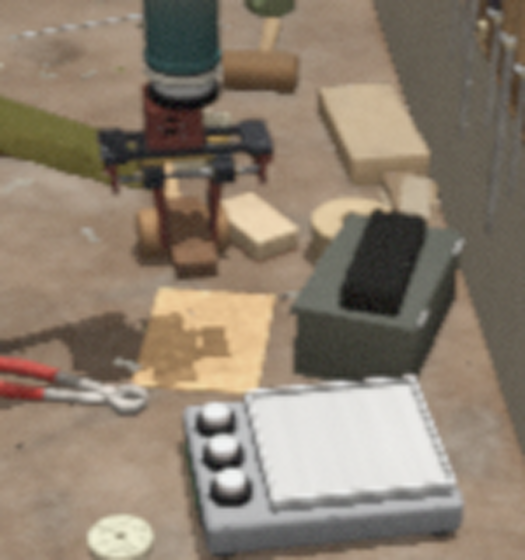

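View pics/w10.png

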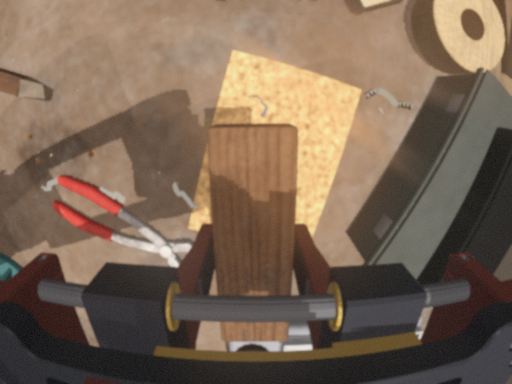

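The block is held and the pan is empty. Mat corners show at about (233,51), (360,91), (312,235) and (189,228).

```bash
python3 - <<'E'
from h import *
p,d,s=load('w10')
print(wrist(uv=[(233,51),(360,91),(312,238),(189,228)],z=.004,s=s).round(3))
print(wrist(d=[d[250,375],d[230,350],d[120,460]],uv=[(375,250),(350,230),(460,120)],s=s).round(3))
E
```

```text
[[0.377 0.397 0.004]
 [0.511 0.371 0.004]
 [0.481 0.203 0.004]
 [0.34  0.203 0.004]]
[[0.522 0.231 0.084]
 [0.522 0.218 0.011]
 [0.581 0.358 0.088]]
```

```bash
python3 -m jog '[{"tx":0,"ty":0.1,"tz":-0.9,"ax":0,"ay":0,"az":0,"claw":1},{"tx":0,"ty":0.1,"tz":-1.8,"ax":0,"ay":0,"az":0,"claw":1},{"tx":0,"ty":0.1,"tz":-2.6,"ax":0,"ay":0,"az":0,"claw":1},{"tx":0,"ty":0.1,"tz":-3,"ax":0,"ay":0,"az":0,"claw":1},{"tx":0,"ty":0.1,"tz":-3.15,"ax":0,"ay":0,"az":0,"claw":1}]'
python3 -m jog '[{"tx":0,"ty":0,"tz":-0.05,"ax":0,"ay":0,"az":0,"claw":1},{"tx":0,"ty":0,"tz":-0.1,"ax":0,"ay":0,"az":0,"claw":1},{"tx":0,"ty":0,"tz":-0.15,"ax":0,"ay":0,"az":0,"claw":1},{"tx":0,"ty":0,"tz":-0.2,"ax":0,"ay":0,"az":0,"claw":1},{"tx":0,"ty":0,"tz":-0.2,"ax":0,"ay":0,"az":0,"claw":1}]'

```

```text
t: 14.35
ee_pos: [0.408, 0.2677, -0.0101]
eef_rot: [[-0.081, 0.997, -0.003], [0.997, 0.081, -0.002], [-0.002, -0.004, -1.0]]
force: [-0.5, 0.2, -0.5]
opening: 0.51
t: 14.85
ee_pos: [0.4093, 0.2697, -0.0161]
eef_rot: [[-0.082, 0.997, 0.001], [0.997, 0.082, 0.0], [0.0, 0.001, -1.0]]
force: [-0.3, -0.3, -1.3]
opening: 0.516
```

```bash
python3 -m jog '[{"tx":0,"ty":0,"tz":0,"ax":0,"ay":0,"az":0,"claw":0.2},{"tx":0,"ty":0,"tz":0,"ax":0,"ay":0,"az":0,"claw":0.2},{"tx":0,"ty":0,"tz":0,"ax":0,"ay":0,"az":0,"claw":0.2},{"tx":0,"ty":0,"tz":0,"ax":0,"ay":0,"az":0,"claw":0.2},{"tx":0,"ty":0,"tz":0,"ax":0,"ay":0,"az":0,"claw":0.2}]'
python3 -m jog '[{"tx":0,"ty":0,"tz":0.4,"ax":0,"ay":0,"az":0,"claw":0.2},{"tx":0,"ty":0,"tz":1,"ax":0,"ay":0,"az":0,"claw":0.2},{"tx":0,"ty":0,"tz":2,"ax":0,"ay":0,"az":0,"claw":1},{"tx":0,"ty":0,"tz":3,"ax":0,"ay":0,"az":0,"claw":1},{"tx":0,"ty":0,"tz":4,"ax":0,"ay":0,"az":0,"claw":1}]'
python3 cap.py wrist w11
```

```text
t: 15.35
ee_pos: [0.409, 0.2697, -0.0163]
eef_rot: [[-0.082, 0.997, -0.0], [0.997, 0.082, 0.0], [0.0, -0.0, -1.0]]
force: [-0.5, -0.4, -0.9]
opening: 0.799
t: 15.85
ee_pos: [0.4085, 0.2694, 0.145]
eef_rot: [[-0.082, 0.997, -0.001], [0.997, 0.082, -0.0], [-0.0, -0.001, -1.0]]
force: [0.2, 0.2, 0.2]
opening: 0.566
15.9 [0.4124 0.2714 0.1511] yaw 94.72 jv 10.28
```

View pics/w11.png

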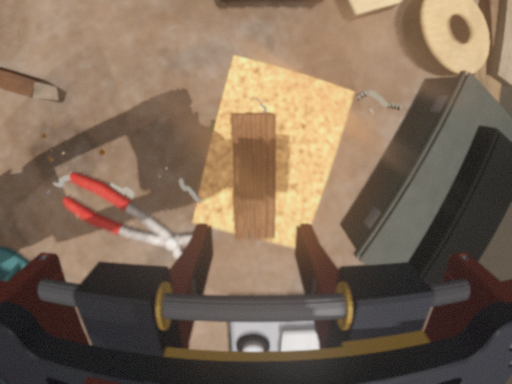

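The block lies on the mat at (253,175). Now move over the left key with the fingers shut.

```bash
python3 -m jog '[{"tx":0.1,"ty":-1,"tz":0,"ax":0,"ay":0,"az":0,"claw":1},{"tx":0.2,"ty":-2,"tz":0,"ax":0,"ay":0,"az":0,"claw":1},{"tx":0.3,"ty":-3.1,"tz":0,"ax":0,"ay":0,"az":0,"claw":1},{"tx":0.4,"ty":-4.2,"tz":0,"ax":0,"ay":0,"az":0,"claw":1},{"tx":0.45,"ty":-5.35,"tz":0,"ax":0,"ay":0,"az":0,"claw":1}]'
python3 -m jog '[{"tx":0,"ty":0,"tz":-0.3,"ax":0,"ay":0,"az":0,"claw":1},{"tx":0,"ty":0,"tz":-0.6,"ax":0,"ay":0,"az":0,"claw":1},{"tx":0,"ty":0,"tz":-1,"ax":0,"ay":0,"az":0,"claw":1},{"tx":0,"ty":0,"tz":-1,"ax":0,"ay":0,"az":0,"claw":1},{"tx":0,"ty":0,"tz":-1,"ax":0,"ay":0,"az":0,"claw":1}]'
python3 cap.py wrist w12;python3 cap.py side s12; python3 - <<'E'
from h import *
p,d,s=load('s12')
cv2.imwrite('pics/s12z.png',cv2.resize(p[80:210,190:320],None,fx=4.5,fy=4.5,interpolation=cv2.INTER_CUBIC))
E
```

```text
t: 16.4
ee_pos: [0.4272, 0.0541, 0.1436]
eef_rot: [[-0.083, 0.997, 0.001], [0.997, 0.083, 0.0], [-0.0, 0.001, -1.0]]
force: [0.5, 0.1, 0.3]
opening: 0.063
t: 16.9
ee_pos: [0.4267, 0.0557, 0.1035]
eef_rot: [[-0.082, 0.997, -0.001], [0.997, 0.082, 0.0], [0.0, -0.001, -1.0]]
force: [0.2, 0.4, 0.4]
opening: 0.008
16.95 [0.4272 0.0557 0.1039] yaw 94.72 jv 0.56
17.0 [0.4275 0.0558 0.1042] yaw 94.73 jv 0.33
```

View pics/w12.png

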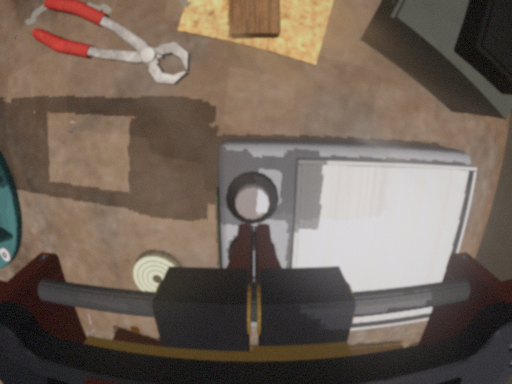

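View pics/s12z.png

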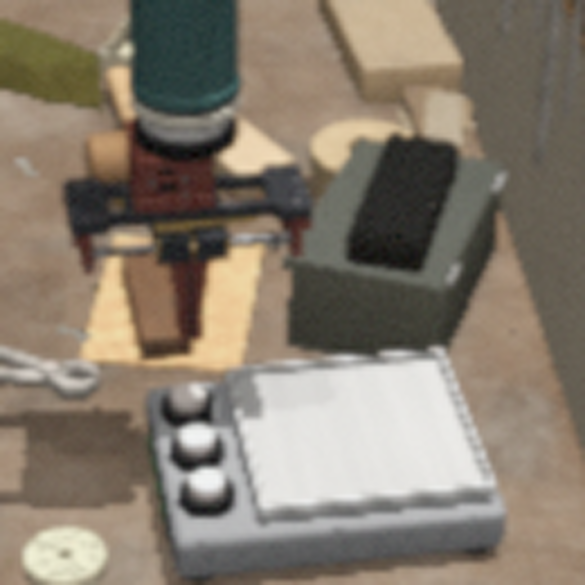

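```bash
python3 - <<'E'
from h import *
p,d,s=load('w12')
print(wrist(uv=[(252,198),(252,178),(252,218),(238,200),(268,200)],z=.072,s=s).round(3),d[200,252])
print(wrist(d=[d[200,252]],uv=[(252,200)],s=s).round(4))
print(d[215:240:3,246],d[215:240:3,262])
E
```

```text
[[0.425 0.062 0.072]
 [0.424 0.078 0.072]
 [0.426 0.045 0.072]
 [0.414 0.06  0.072]
 [0.438 0.062 0.072]] 0.23277846
[[0.4252 0.061  0.0732]]
[0.23720765 0.23740174 0.24905927 0.17465448 0.16921629 0.1656227
 0.16236983 0.15942566 0.15492381] [0.23704639 0.2480641  0.2500087  0.1733585  0.16853505 0.16600129
 0.1603044  0.15880682 0.15430778]
```

```bash
python3 -m jog '[{"tx":0,"ty":0.05,"tz":-0.5,"ax":0,"ay":0,"az":0,"claw":1},{"tx":0,"ty":0.05,"tz":-1,"ax":0,"ay":0,"az":0,"claw":1},{"tx":0,"ty":0.05,"tz":-1.2,"ax":0,"ay":0,"az":0,"claw":1},{"tx":0,"ty":0.05,"tz":-1.3,"ax":0,"ay":0,"az":0,"claw":1},{"tx":0,"ty":0.05,"tz":-1.3,"ax":0,"ay":0,"az":0,"claw":1}]'
python3 -m jog '[{"tx":0,"ty":0,"tz":-0.05,"ax":0,"ay":0,"az":0,"claw":1},{"tx":0,"ty":0,"tz":-0.1,"ax":0,"ay":0,"az":0,"claw":1},{"tx":0,"ty":0,"tz":-0.1,"ax":0,"ay":0,"az":0,"claw":1},{"tx":0,"ty":0,"tz":-0.15,"ax":0,"ay":0,"az":0,"claw":1},{"tx":0,"ty":0,"tz":-0.15,"ax":0,"ay":0,"az":0,"claw":1}]'
```

```text
t: 17.5
ee_pos: [0.4272, 0.0577, 0.0518]
eef_rot: [[-0.082, 0.997, -0.0], [0.997, 0.082, -0.0], [0.0, -0.0, -1.0]]
force: [0.2, 0.2, 0.4]
opening: 0.002
t: 18.0
ee_pos: [0.427, 0.0576, 0.0456]
eef_rot: [[-0.082, 0.997, -0.0], [0.997, 0.082, 0.0], [0.0, -0.0, -1.0]]
force: [-1.4, 0.8, -0.6]
opening: 0.004
```

```bash
python3 -m jog '[{"tx":0,"ty":0,"tz":-0.05,"ax":0,"ay":0,"az":0,"claw":1},{"tx":0,"ty":0,"tz":-0.05,"ax":0,"ay":0,"az":0,"claw":1},{"tx":0,"ty":0,"tz":-0.1,"ax":0,"ay":0,"az":0,"claw":1},{"tx":0,"ty":0,"tz":-0.1,"ax":0,"ay":0,"az":0,"claw":1},{"tx":0,"ty":0,"tz":-0.1,"ax":0,"ay":0,"az":0,"claw":1}]'
```

```text
t: 18.5
ee_pos: [0.4271, 0.0576, 0.0416]
eef_rot: [[-0.082, 0.997, -0.0], [0.997, 0.082, 0.0], [0.0, -0.0, -1.0]]
force: [0.0, -0.5, 3.0]
opening: 0.005
```

```bash
python3 -m jog '[{"tx":0,"ty":0,"tz":-0.05,"ax":0,"ay":0,"az":0,"claw":1},{"tx":0,"ty":0,"tz":-0.05,"ax":0,"ay":0,"az":0,"claw":1},{"tx":0,"ty":0,"tz":-0.1,"ax":0,"ay":0,"az":0,"claw":1},{"tx":0,"ty":0,"tz":-0.1,"ax":0,"ay":0,"az":0,"claw":1},{"tx":0,"ty":0,"tz":-0.1,"ax":0,"ay":0,"az":0,"claw":1}]'
```

```text
t: 19.0
ee_pos: [0.4272, 0.0576, 0.0389]
eef_rot: [[-0.082, 0.997, 0.001], [0.997, 0.082, -0.0], [-0.0, 0.001, -1.0]]
force: [-4.8, -1.1, 24.3]
opening: 0.006
```

```bash
python3 cap.py wrist w13; python3 cap.py side s13; python3 - <<'E'
from h import *
p,d,s=load('w13')
cv2.imwrite('pics/w13z.png',cv2.resize(p[120:300,180:330],None,fx=4,fy=4,interpolation=cv2.INTER_CUBIC))
for v in range(190,232,4): print(v,[wrist(d=[d[v,u]],uv=[(u,v)],s=s)[0].round(3).tolist() for u in (235,252,268)])
p,d,s=load('s13')
cv2.imwrite('pics/s13z.png',cv2.resize(p[120:200,210:290],None,fx=7,fy=7,interpolation=cv2.INTER_CUBIC))
print(ctrl.read_state()['force'])
E
```

```text
19.05 [0.4272 0.0576 0.0389] yaw 94.72 jv 0.18
19.1 [0.4272 0.0576 0.0389] yaw 94.72 jv 0.11
190 [[0.413, 0.083, 0.05], [0.42, 0.138, 0.229], [0.434, 0.085, 0.051]]
194 [[0.42, 0.138, 0.229], [0.424, 0.081, 0.05], [0.434, 0.082, 0.05]]
198 [[0.413, 0.078, 0.051], [0.424, 0.078, 0.05], [0.434, 0.079, 0.051]]
202 [[0.414, 0.077, 0.055], [0.424, 0.079, 0.06], [0.434, 0.077, 0.053]]
206 [[0.414, 0.077, 0.062], [0.424, 0.078, 0.063], [0.434, 0.076, 0.057]]
210 [[0.414, 0.075, 0.063], [0.424, 0.075, 0.063], [0.434, 0.076, 0.063]]
214 [[0.414, 0.072, 0.062], [0.425, 0.073, 0.063], [0.434, 0.073, 0.062]]
218 [[0.415, 0.069, 0.063], [0.425, 0.071, 0.065], [0.434, 0.071, 0.064]]
222 [[0.415, 0.068, 0.065], [0.425, 0.069, 0.065], [0.435, 0.068, 0.062]]
226 [[0.415, 0.066, 0.067], [0.425, 0.067, 0.068], [0.434, 0.069, 0.072]]
230 [[0.415, 0.062, 0.066], [0.425, 0.068, 0.075], [0.434, 0.069, 0.077]]
[-5.35660116  0.72294204 25.24629805]
```

View pics/w13z.png

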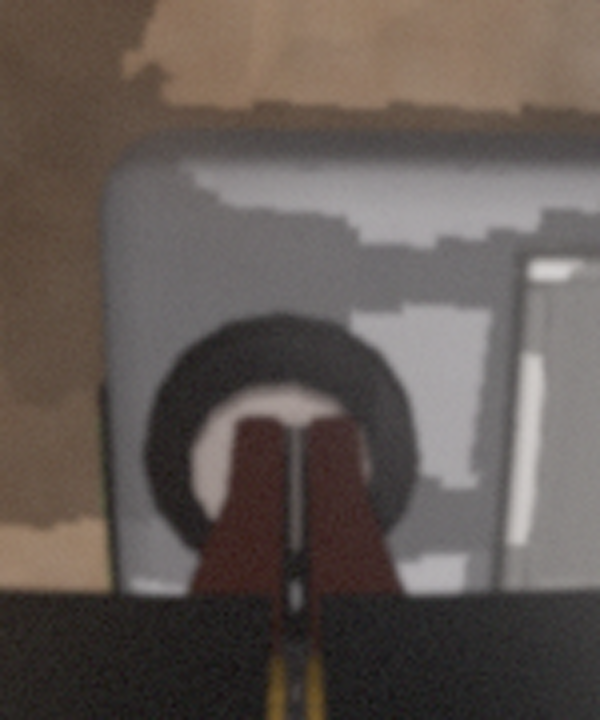

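View pics/s13z.png

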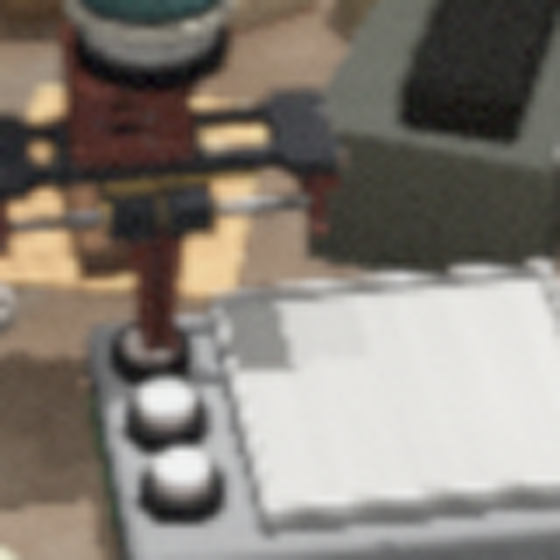

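Cap depth is 0.065 against 0.073 when up, with 25 N on the tool, so the left key is fully down. Release and go up to view the crate.

```bash
python3 -m jog '[{"tx":0,"ty":0,"tz":0.5,"ax":0,"ay":0,"az":0,"claw":1},{"tx":0,"ty":0,"tz":1.5,"ax":0,"ay":0,"az":0,"claw":1},{"tx":0,"ty":0,"tz":2.5,"ax":0,"ay":0,"az":0,"claw":1},{"tx":0.2,"ty":0,"tz":3.5,"ax":0,"ay":0,"az":0,"claw":1},{"tx":0.4,"ty":-0.7,"tz":4,"ax":0,"ay":0,"az":0,"claw":1}]'
python3 -m jog '[{"tx":0.2,"ty":-1,"tz":0.4,"ax":0,"ay":0,"az":0,"claw":0},{"tx":0.4,"ty":-2,"tz":0.8,"ax":0,"ay":0,"az":0,"claw":0},{"tx":0.6,"ty":-3,"tz":1.2,"ax":0,"ay":0,"az":0,"claw":0},{"tx":0.8,"ty":-4,"tz":1.6,"ax":0,"ay":0,"az":0,"claw":0},{"tx":1,"ty":-5,"tz":2,"ax":0,"ay":0,"az":0,"claw":0}]'
python3 -m jog '[{"tx":0.1,"ty":-1,"tz":0,"ax":0,"ay":0,"az":0,"claw":0},{"tx":0.2,"ty":-2,"tz":0,"ax":0,"ay":0,"az":0,"claw":0},{"tx":0.2,"ty":-3,"tz":0,"ax":0,"ay":0,"az":0,"claw":0},{"tx":0.2,"ty":-4,"tz":0,"ax":0,"ay":0,"az":0,"claw":0},{"tx":0.2,"ty":-4.7,"tz":0,"ax":0,"ay":0,"az":0,"claw":0}]'
python3 -m jog '[{"tx":0,"ty":0,"tz":0,"ax":0,"ay":0,"az":0,"claw":0},{"tx":0,"ty":0,"tz":0,"ax":0,"ay":0,"az":0,"claw":0},{"tx":0,"ty":0,"tz":0,"ax":0,"ay":0,"az":0,"claw":0},{"tx":0,"ty":0,"tz":0,"ax":0,"ay":0,"az":0,"claw":0},{"tx":0,"ty":0,"tz":0,"ax":0,"ay":0,"az":0,"claw":0}]'
python3 cap.py wrist w14
```

```text
t: 19.6
ee_pos: [0.4447, 0.0311, 0.2008]
eef_rot: [[-0.085, 0.996, 0.005], [0.996, 0.085, 0.001], [0.0, 0.005, -1.0]]
force: [1.7, -0.3, 0.7]
opening: 0.002
t: 20.1
ee_pos: [0.4829, -0.1719, 0.2779]
eef_rot: [[-0.082, 0.997, -0.0], [0.997, 0.082, 0.0], [0.0, -0.0, -1.0]]
force: [1.0, 0.6, -0.5]
opening: 0.418
t: 20.6
ee_pos: [0.4906, -0.361, 0.2768]
eef_rot: [[-0.081, 0.997, -0.001], [0.997, 0.081, -0.0], [-0.0, -0.001, -1.0]]
force: [-0.4, 0.6, -0.1]
opening: 0.876
t: 21.1
ee_pos: [0.4912, -0.3573, 0.2779]
eef_rot: [[-0.083, 0.997, 0.0], [0.997, 0.083, -0.0], [-0.0, 0.0, -1.0]]
force: [1.1, 1.1, -0.2]
opening: 0.998
21.15 [ 0.4912 -0.3574  0.2779] yaw 94.78 jv 0.23
```

View pics/w14.png

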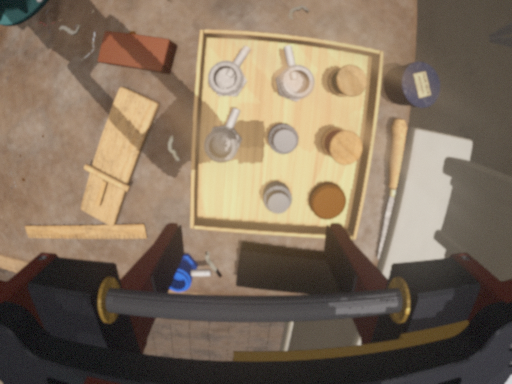

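Candidates: unions with side pipes at (226,78), (295,82) and (222,142). Look-alikes to leave are the plugs at (283,138) and (278,197), the spools at (350,80) and (345,147), the wax at (327,200), and the blue union at (183,272). I'll check a close crop and measure.

```bash
cat > meas.py <<'E'
import sys
from h import *
f=sys.argv[1]
p,d,s=load(f);v,u=np.mgrid[:384,:512];uv=np.c_[u.ravel(),v.ravel()]
W=wrist(d=d.ravel(),uv=uv,s=s).reshape(384,512,3);ok=(d>0)&(v<225)
zb=float(sys.argv[2])   # surface height under unions
for a in sys.argv[3:]:
    c=np.array(list(map(float,a.split(','))))
    for it in range(4):
        r=np.hypot(W[...,0]-c[0],W[...,1]-c[1])
        m=ok&(r<.034)&(W[...,2]>zb+.05)&(W[...,2]<zb+.068)
        P=W[m][:,:2]; (cx,cy),R=cv2.minEnclosingCircle((P*1000).astype(np.float32)); 
        # algebraic fit to outer hull
        H=cv2.convexHull((P*1000).astype(np.float32))[:,0].astype(float);A=np.c_[2*H,np.ones(len(H))];x=np.linalg.lstsq(A,(H**2).sum(1),rcond=None)[0]
        c=x[:2]/1000
    r=np.hypot(W[...,0]-c[0],W[...,1]-c[1])
    q=ok&(r>.034)&(r<.056)&(W[...,2]>zb+.033)&(W[...,2]<zb+.05)
    Q=W[q][:,:2]-c;t=Q.mean(0);print(a,'collar',c.round(4),'R',np.sqrt(x[2]+x[:2]@x[:2]).round(1),'enc',np.round((cx,cy,R),1),'n',m.sum(),'ztop',np.median(W[m][:,2]).round(4),'pipe n',q.sum(),'dir',np.degrees(np.arctan2(t[1],t[0])).round(1))
cv2.imwrite(f'pics/{f}z.png',cv2.resize(p[20:240,180:390],None,fx=2.7,fy=2.7,interpolation=cv2.INTER_CUBIC))
E
python3 meas.py w14 .006 .446,-.245 .447,-.34 .542,-.244
```

```text
.446,-.245 collar [ 0.4437 -0.2456] R 24.0 enc [ 443.9 -245.7   24.5] n 566 ztop 0.064 pipe n 385 dir 166.6
.447,-.34 collar [ 0.4437 -0.3402] R 23.6 enc [ 443.7 -340.3   24. ] n 542 ztop 0.0636 pipe n 304 dir 151.8
.542,-.244 collar [ 0.5405 -0.2428] R 23.7 enc [ 540.3 -242.8   24.2] n 540 ztop 0.0642 pipe n 111 dir 107.0
```

```bash
sleep 0.1
```

```text
(no output)
```

View pics/w14z.png

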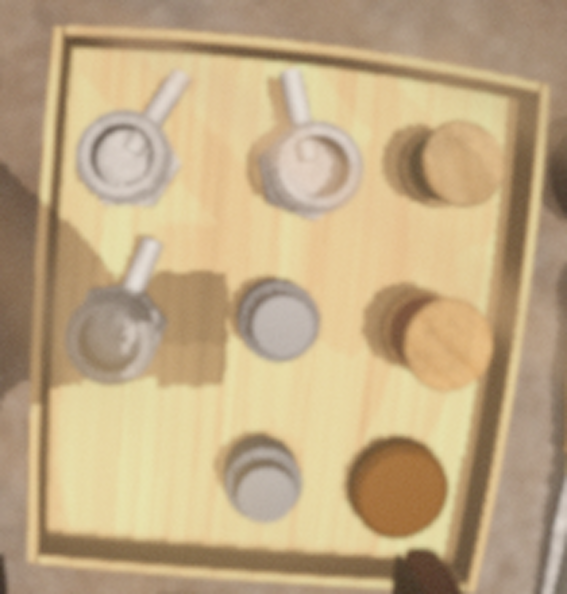

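```bash
python3 - <<'E'
from h import *
p,d,s=load('w14')
t=wrist(uv=[(246.7,48.1),(235.6,108.9),(287.4,46.7)],z=.043,s=s)[:,:2]
c=np.array([(.4437,-.2456),(.4437,-.3402),(.5405,-.2428)])
e=t-c;print(t.round(3),np.hypot(*e.T).round(3),np.degrees(np.arctan2(e[:,1],e[:,0])).round(1))
print('plugs',wrist(uv=[(282.5,138),(277.5,199)],z=.054,s=s).round(3))
print('crate',wrist(uv=[(205,32),(380,53),(355,236),(193,228)],z=.042,s=s).round(3))
E
```

```text
[[ 0.469 -0.2  ]
 [ 0.46  -0.289]
 [ 0.525 -0.192]] [0.052 0.054 0.053] [ 61.5  72.5 107. ]
plugs [[ 0.529 -0.323  0.054]
 [ 0.531 -0.413  0.054]]
crate [[ 0.407 -0.179  0.042]
 [ 0.665 -0.178  0.042]
 [ 0.669 -0.471  0.042]
 [ 0.405 -0.477  0.042]]
```

Confirmed: exactly three grey unions, with collars at (.444,-.246), (.444,-.340), (.541,-.243) and pipe directions 61.5°, 72.5°, 107°. Taking the first one.

```bash
python3 -m jog '[{"tx":-0.3,"ty":0.7,"tz":0,"ax":0,"ay":0,"az":-0.9,"claw":0.25},{"tx":-0.6,"ty":1.4,"tz":-1,"ax":0,"ay":0,"az":-1.8,"claw":0.25},{"tx":-0.9,"ty":2.1,"tz":-2,"ax":0,"ay":0,"az":-2.7,"claw":0.25},{"tx":-1.2,"ty":2.8,"tz":-3,"ax":0,"ay":0,"az":-3.6,"claw":0.25},{"tx":-1.2,"ty":2.8,"tz":-3.8,"ax":0,"ay":0,"az":-4.15,"claw":0.25}]'
python3 -m jog '[{"tx":0,"ty":0,"tz":0,"ax":0,"ay":0,"az":0,"claw":0.25},{"tx":0,"ty":0,"tz":0,"ax":0,"ay":0,"az":0,"claw":0.25},{"tx":0,"ty":0,"tz":0,"ax":0,"ay":0,"az":0,"claw":0.25},{"tx":0,"ty":0,"tz":0,"ax":0,"ay":0,"az":0,"claw":0.25},{"tx":0,"ty":0,"tz":0,"ax":0,"ay":0,"az":0,"claw":0.25}]'
python3 cap.py wrist w15; python3 cap.py side s15; python3 meas.py w15 .006 .444,-.245
```

```text
t: 21.65
ee_pos: [0.4399, -0.2416, 0.124]
eef_rot: [[0.479, 0.878, -0.003], [0.878, -0.479, 0.003], [0.001, -0.004, -1.0]]
force: [0.6, -1.0, 0.1]
opening: 0.749
t: 22.15
ee_pos: [0.4442, -0.2474, 0.127]
eef_rot: [[0.477, 0.879, 0.002], [0.879, -0.477, -0.002], [-0.0, 0.003, -1.0]]
force: [0.6, -0.1, -0.2]
opening: 0.747
22.2 [ 0.4438 -0.2472  0.1267] yaw 61.51 jv 0.5
22.25 [ 0.4436 -0.247   0.1264] yaw 61.51 jv 0.57
.444,-.245 collar [ 0.4426 -0.2454] R 24.0 enc [ 442.5 -245.4   24.3] n 1304 ztop 0.0639 pipe n 739 dir 133.8
```

View pics/w15.png

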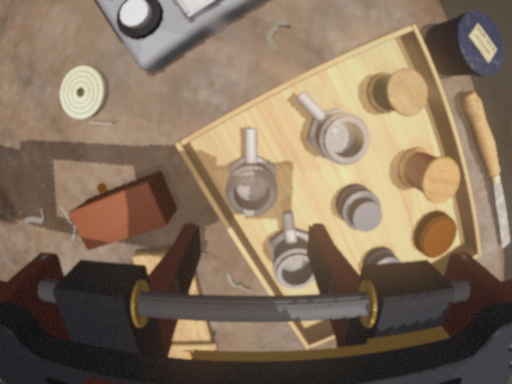

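View pics/s15.png

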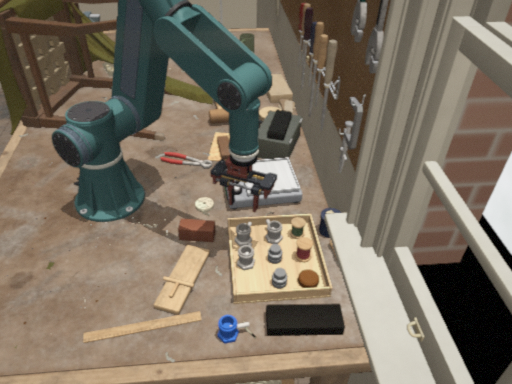

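The pipe is straight up in the view at (250,145), so the jaws are square to it. Descend.

```bash
python3 -m jog '[{"tx":0,"ty":0.03,"tz":-0.8,"ax":0,"ay":0,"az":0,"claw":0.25},{"tx":0,"ty":0.03,"tz":-1.6,"ax":0,"ay":0,"az":0,"claw":0.25},{"tx":0,"ty":0.03,"tz":-2.2,"ax":0,"ay":0,"az":0,"claw":0.25},{"tx":0,"ty":0.03,"tz":-2.5,"ax":0,"ay":0,"az":0,"claw":0.25},{"tx":0,"ty":0.03,"tz":-2.65,"ax":0,"ay":0,"az":0,"claw":0.25}]'
python3 -m jog '[{"tx":0,"ty":0,"tz":0,"ax":0,"ay":0,"az":0,"claw":0.25},{"tx":0,"ty":0,"tz":0,"ax":0,"ay":0,"az":0,"claw":1},{"tx":0,"ty":0,"tz":0,"ax":0,"ay":0,"az":0,"claw":1},{"tx":0,"ty":0,"tz":0,"ax":0,"ay":0,"az":0,"claw":1},{"tx":0,"ty":0,"tz":0,"ax":0,"ay":0,"az":0,"claw":1}]'
python3 -m jog '[{"tx":0,"ty":0,"tz":0,"ax":0,"ay":0,"az":0,"claw":1},{"tx":0,"ty":0,"tz":0,"ax":0,"ay":0,"az":0,"claw":1},{"tx":0,"ty":0,"tz":0,"ax":0,"ay":0,"az":0,"claw":1},{"tx":0,"ty":0,"tz":0,"ax":0,"ay":0,"az":0,"claw":1},{"tx":0,"ty":0,"tz":0,"ax":0,"ay":0,"az":0,"claw":1}]'
```

```text
t: 22.75
ee_pos: [0.4427, -0.245, 0.0188]
eef_rot: [[0.477, 0.879, -0.001], [0.879, -0.477, 0.001], [0.0, -0.002, -1.0]]
force: [0.3, 0.2, 0.6]
opening: 0.749
t: 23.25
ee_pos: [0.4435, -0.2455, 0.0205]
eef_rot: [[0.477, 0.879, 0.001], [0.879, -0.477, -0.001], [-0.0, 0.001, -1.0]]
force: [-1.6, 0.6, 6.7]
opening: 0.534
t: 23.75
ee_pos: [0.4435, -0.2455, 0.0205]
eef_rot: [[0.477, 0.879, 0.001], [0.879, -0.477, -0.001], [-0.0, 0.001, -1.0]]
force: [-1.9, -0.1, 6.7]
opening: 0.53
```

```bash
python3 -m jog '[{"tx":0,"ty":0,"tz":0.2,"ax":0,"ay":0,"az":0,"claw":1},{"tx":0,"ty":0,"tz":0.5,"ax":0,"ay":0,"az":0,"claw":1},{"tx":0,"ty":0,"tz":0.9,"ax":0,"ay":0,"az":0,"claw":1},{"tx":0,"ty":0,"tz":1.4,"ax":0,"ay":0,"az":0,"claw":1},{"tx":0,"ty":0,"tz":2,"ax":0,"ay":0,"az":0,"claw":1}]'
python3 cap.py side s16;python3 -c "
from h import *
p,d,s=load('s16')
cv2.imwrite('pics/s16z.png',cv2.resize(p[110:310,190:350],None,fx=3,fy=3,interpolation=cv2.INTER_CUBIC))"
```

```text
t: 24.25
ee_pos: [0.4424, -0.2447, 0.1006]
eef_rot: [[0.477, 0.879, -0.001], [0.879, -0.477, 0.001], [0.0, -0.001, -1.0]]
force: [0.7, 0.0, -2.8]
opening: 0.53
24.3 [ 0.4447 -0.2463  0.1043] yaw 61.52 jv 7.01
```

View pics/s16z.png

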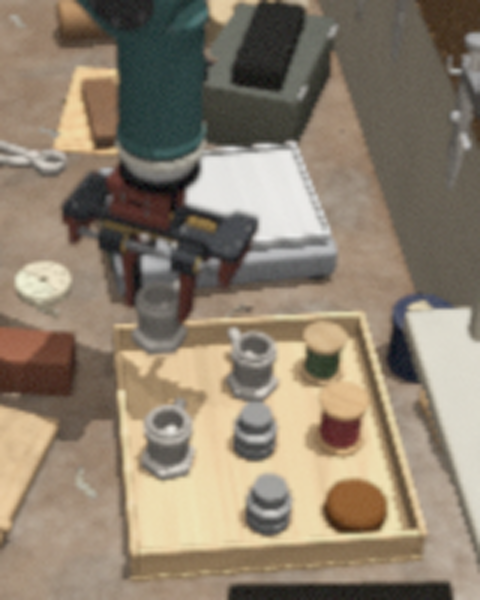

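The union hangs upright in the jaws. Carry it to the far-right spot on the pan.

```bash
python3 -m jog '[{"tx":0,"ty":0.2,"tz":0.4,"ax":0,"ay":0,"az":0.5,"claw":1},{"tx":0.3,"ty":0.8,"tz":0.9,"ax":0,"ay":0,"az":1,"claw":1},{"tx":0.8,"ty":1.4,"tz":0.9,"ax":0,"ay":0,"az":1.5,"claw":1},{"tx":1.3,"ty":2,"tz":0.9,"ax":0,"ay":0,"az":2,"claw":1},{"tx":1.8,"ty":2.6,"tz":0.9,"ax":0,"ay":0,"az":2.5,"claw":1}]'
python3 -m jog '[{"tx":0.5,"ty":0.6,"tz":0,"ax":0,"ay":0,"az":0.4,"claw":1},{"tx":1,"ty":1.2,"tz":0,"ax":0,"ay":0,"az":0.8,"claw":1},{"tx":1.5,"ty":1.8,"tz":0,"ax":0,"ay":0,"az":1.2,"claw":1},{"tx":1.9,"ty":2.4,"tz":0,"ax":0,"ay":0,"az":1.65,"claw":1},{"tx":2.1,"ty":2.75,"tz":0,"ax":0,"ay":0,"az":1.65,"claw":1}]'
python3 -m jog '[{"tx":0,"ty":0,"tz":0,"ax":0,"ay":0,"az":0,"claw":1},{"tx":0,"ty":0,"tz":0,"ax":0,"ay":0,"az":0,"claw":1},{"tx":0,"ty":0,"tz":-0.2,"ax":0,"ay":0,"az":0,"claw":1},{"tx":0,"ty":0,"tz":-0.4,"ax":0,"ay":0,"az":0,"claw":1},{"tx":0,"ty":0,"tz":-0.4,"ax":0,"ay":0,"az":0,"claw":1}]'
python3 cap.py side s17;python3 cap.py wrist w17;python3 -c "
from h import *
p,d,s=load('s17')
cv2.imwrite('pics/s17z.png',cv2.resize(p[80:230,190:350],None,fx=3.5,fy=3.5,interpolation=cv2.INTER_CUBIC))"
```

```text
t: 24.8
ee_pos: [0.5156, -0.1402, 0.136]
eef_rot: [[0.145, 0.989, 0.0], [0.989, -0.145, -0.0], [-0.0, 0.001, -1.0]]
force: [0.4, -0.2, -2.8]
opening: 0.529
t: 25.3
ee_pos: [0.6001, -0.0293, 0.1355]
eef_rot: [[-0.084, 0.996, 0.0], [0.996, 0.084, 0.0], [0.0, 0.0, -1.0]]
force: [-0.4, -0.7, -2.4]
opening: 0.533
t: 25.8
ee_pos: [0.5972, -0.0318, 0.1179]
eef_rot: [[-0.081, 0.997, -0.003], [0.997, 0.081, 0.0], [0.001, -0.003, -1.0]]
force: [-0.1, 0.1, -3.3]
opening: 0.527
25.85 [ 0.5977 -0.0317  0.1185] yaw 94.64 jv 1.04
25.9 [ 0.5984 -0.0316  0.119 ] yaw 94.66 jv 0.85
```

View pics/s17z.png

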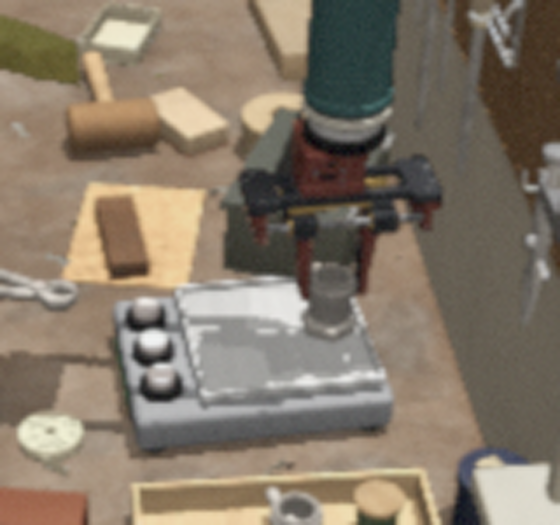

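View pics/w17.png

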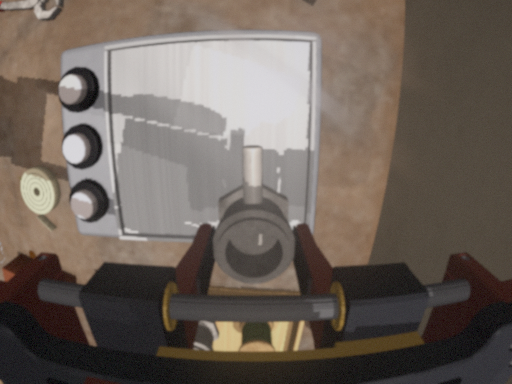

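```bash
python3 - <<'E'
from h import *
p,d,s=load('w17')
c=wrist(uv=[(107,42),(319,37),(312,237),(120,240)],z=.068,s=s);print(c.round(3),c.mean(0).round(3))
print('keys',wrist(uv=[(72,89),(75,147),(86,203)],z=.072,s=s).round(3))
E
```

```text
[[ 0.461  0.098  0.068]
 [ 0.64   0.108  0.068]
 [ 0.654 -0.064  0.068]
 [ 0.472 -0.085  0.068]] [0.557 0.014 0.068]
keys [[ 0.429  0.058  0.072]
 [ 0.432  0.005  0.072]
 [ 0.44  -0.049  0.072]]
```

```bash
python3 -m jog '[{"tx":0.03,"ty":0,"tz":-0.3,"ax":0,"ay":0,"az":0,"claw":1},{"tx":0.03,"ty":0,"tz":-0.6,"ax":0,"ay":0,"az":0,"claw":1},{"tx":0.03,"ty":0,"tz":-0.9,"ax":0,"ay":0,"az":0,"claw":1},{"tx":0.03,"ty":0,"tz":-1.05,"ax":0,"ay":0,"az":0,"claw":1},{"tx":0.03,"ty":0,"tz":-1.05,"ax":0,"ay":0,"az":0,"claw":1}]'
python3 -m jog '[{"tx":0,"ty":0,"tz":-0.05,"ax":0,"ay":0,"az":0,"claw":1},{"tx":0,"ty":0,"tz":-0.1,"ax":0,"ay":0,"az":0,"claw":1},{"tx":0,"ty":0,"tz":-0.1,"ax":0,"ay":0,"az":0,"claw":1},{"tx":0,"ty":0,"tz":-0.1,"ax":0,"ay":0,"az":0,"claw":1},{"tx":0,"ty":0,"tz":-0.1,"ax":0,"ay":0,"az":0,"claw":1}]'
```

```text
t: 26.4
ee_pos: [0.599, -0.0309, 0.076]
eef_rot: [[-0.082, 0.997, -0.003], [0.997, 0.082, 0.0], [0.001, -0.003, -1.0]]
force: [0.6, 0.2, -2.3]
opening: 0.534
t: 26.9
ee_pos: [0.6007, -0.0313, 0.0745]
eef_rot: [[-0.082, 0.997, 0.001], [0.997, 0.082, -0.0], [-0.0, 0.001, -1.0]]
force: [-2.8, 0.6, 6.2]
opening: 0.53
```

Contact felt (+6 N). Open and rise.

```bash
python3 -m jog '[{"tx":0,"ty":0,"tz":0,"ax":0,"ay":0,"az":0,"claw":0.25},{"tx":0,"ty":0,"tz":0,"ax":0,"ay":0,"az":0,"claw":0.25},{"tx":0,"ty":0,"tz":0,"ax":0,"ay":0,"az":0,"claw":0.25},{"tx":0,"ty":0,"tz":0,"ax":0,"ay":0,"az":0,"claw":0.25},{"tx":0,"ty":0,"tz":0,"ax":0,"ay":0,"az":0,"claw":0.25}]'
python3 -m jog '[{"tx":0,"ty":0,"tz":0.3,"ax":0,"ay":0,"az":0,"claw":0.25},{"tx":0,"ty":0,"tz":0.8,"ax":0,"ay":0,"az":0,"claw":0.25},{"tx":0,"ty":0,"tz":1.6,"ax":0,"ay":0,"az":0,"claw":0.25},{"tx":0,"ty":0,"tz":2.6,"ax":0,"ay":0,"az":0,"claw":0.25},{"tx":0,"ty":0,"tz":3.5,"ax":0,"ay":0,"az":0,"claw":0.25}]'
python3 cap.py wrist w18
```

```text
t: 27.4
ee_pos: [0.6003, -0.0311, 0.0735]
eef_rot: [[-0.082, 0.997, -0.0], [0.997, 0.082, 0.0], [0.0, -0.0, -1.0]]
force: [-0.6, 0.1, -0.4]
opening: 0.753
t: 27.9
ee_pos: [0.6003, -0.0312, 0.2161]
eef_rot: [[-0.082, 0.997, 0.001], [0.997, 0.082, -0.0], [-0.0, 0.001, -1.0]]
force: [1.1, 0.3, -0.1]
opening: 0.752
27.95 [ 0.604  -0.0317  0.2227] yaw 94.71 jv 8.06
```

View pics/w18.png

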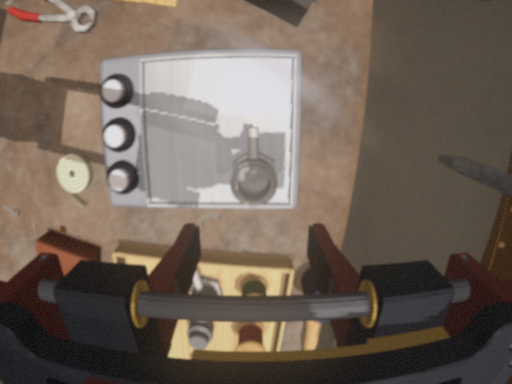

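Standing upright on the pan at (254,178). Next, the union at (.541,-.243).

```bash
python3 -m jog '[{"tx":-0.3,"ty":-1.1,"tz":0,"ax":0,"ay":0,"az":0.4,"claw":0.25},{"tx":-0.6,"ty":-2.2,"tz":-0.5,"ax":0,"ay":0,"az":0.8,"claw":0.25},{"tx":-0.9,"ty":-3.3,"tz":-1,"ax":0,"ay":0,"az":1.2,"claw":0.25},{"tx":-1.2,"ty":-4.4,"tz":-1.5,"ax":0,"ay":0,"az":1.53,"claw":0.25},{"tx":-1.5,"ty":-5.3,"tz":-2,"ax":0,"ay":0,"az":1.53,"claw":0.25}]'
python3 -m jog '[{"tx":0,"ty":0,"tz":0,"ax":0,"ay":0,"az":0,"claw":0.25},{"tx":0,"ty":0,"tz":0,"ax":0,"ay":0,"az":0,"claw":0.25},{"tx":0,"ty":0,"tz":0,"ax":0,"ay":0,"az":0,"claw":0.25},{"tx":0,"ty":0,"tz":0,"ax":0,"ay":0,"az":0,"claw":0.25},{"tx":0,"ty":0,"tz":0,"ax":0,"ay":0,"az":0,"claw":0.25}]'
python3 cap.py wrist w19; python3 meas.py w19 .006 .541,-.243
```

```text
t: 28.45
ee_pos: [0.54, -0.2456, 0.1339]
eef_rot: [[-0.292, 0.956, 0.001], [0.956, 0.292, -0.001], [-0.002, 0.001, -1.0]]
force: [0.5, 0.3, 0.4]
opening: 0.75
t: 28.95
ee_pos: [0.5411, -0.2422, 0.1344]
eef_rot: [[-0.293, 0.956, 0.001], [0.956, 0.293, -0.001], [-0.001, 0.001, -1.0]]
force: [0.4, -1.0, -0.2]
opening: 0.751
29.0 [ 0.5409 -0.2423  0.1343] yaw 107.04 jv 0.27
.541,-.243 collar [ 0.54   -0.2427] R 23.9 enc [ 539.9 -242.8   24.3] n 1240 ztop 0.064 pipe n 244 dir 106.3
```

View pics/w19.png

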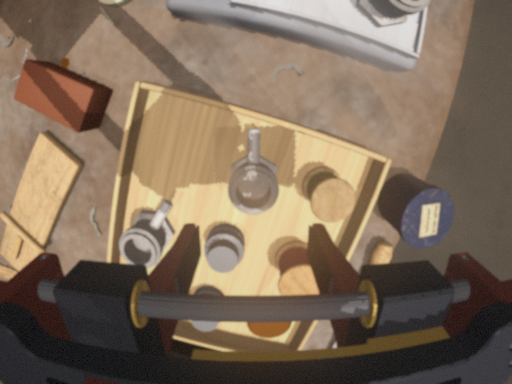

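```bash
python3 -m jog '[{"tx":0,"ty":0,"tz":-0.8,"ax":0,"ay":0,"az":0,"claw":0.25},{"tx":0,"ty":0,"tz":-1.6,"ax":0,"ay":0,"az":0,"claw":0.25},{"tx":0,"ty":0,"tz":-2.4,"ax":0,"ay":0,"az":0,"claw":0.25},{"tx":0,"ty":0,"tz":-2.75,"ax":0,"ay":0,"az":0,"claw":0.25},{"tx":0,"ty":0,"tz":-2.9,"ax":0,"ay":0,"az":0,"claw":0.25}]'
python3 -m jog '[{"tx":0,"ty":0,"tz":0,"ax":0,"ay":0,"az":0,"claw":0.25},{"tx":0,"ty":0,"tz":0,"ax":0,"ay":0,"az":0,"claw":1},{"tx":0,"ty":0,"tz":0,"ax":0,"ay":0,"az":0,"claw":1},{"tx":0,"ty":0,"tz":0,"ax":0,"ay":0,"az":0,"claw":1},{"tx":0,"ty":0,"tz":0,"ax":0,"ay":0,"az":0,"claw":1}]'
python3 -m jog '[{"tx":0,"ty":0,"tz":0,"ax":0,"ay":0,"az":0,"claw":1},{"tx":0,"ty":0,"tz":0,"ax":0,"ay":0,"az":0,"claw":1},{"tx":0,"ty":0,"tz":0,"ax":0,"ay":0,"az":0,"claw":1},{"tx":0,"ty":0,"tz":0,"ax":0,"ay":0,"az":0,"claw":1},{"tx":0,"ty":0,"tz":0,"ax":0,"ay":0,"az":0,"claw":1}]'
```

```text
t: 29.5
ee_pos: [0.5396, -0.2423, 0.0164]
eef_rot: [[-0.292, 0.956, -0.002], [0.956, 0.292, 0.001], [0.002, -0.002, -1.0]]
force: [-0.1, 0.9, 0.8]
opening: 0.746
t: 30.0
ee_pos: [0.5412, -0.2437, 0.0188]
eef_rot: [[-0.291, 0.957, 0.002], [0.957, 0.291, -0.001], [-0.002, 0.001, -1.0]]
force: [-0.7, 0.4, 6.1]
opening: 0.531
t: 30.5
ee_pos: [0.5411, -0.2437, 0.0188]
eef_rot: [[-0.291, 0.957, 0.002], [0.957, 0.291, -0.001], [-0.002, 0.001, -1.0]]
force: [-0.5, -0.3, 7.1]
opening: 0.529
```

```bash
python3 -m jog '[{"tx":0,"ty":0,"tz":0.3,"ax":0,"ay":0,"az":0,"claw":1},{"tx":0,"ty":0,"tz":0.8,"ax":0,"ay":0,"az":0,"claw":1},{"tx":0,"ty":0,"tz":1.6,"ax":0,"ay":0,"az":0,"claw":1},{"tx":0,"ty":0,"tz":2.4,"ax":0,"ay":0,"az":0,"claw":1},{"tx":0,"ty":0,"tz":3,"ax":0,"ay":0,"az":0,"claw":1}]'
python3 -m jog '[{"tx":-0.1,"ty":0.8,"tz":0,"ax":0,"ay":0,"az":-0.4,"claw":1},{"tx":-0.2,"ty":1.6,"tz":0,"ax":0,"ay":0,"az":-0.8,"claw":1},{"tx":-0.3,"ty":2.4,"tz":0,"ax":0,"ay":0,"az":-1.2,"claw":1},{"tx":-0.4,"ty":3.2,"tz":0,"ax":0,"ay":0,"az":-1.5,"claw":1},{"tx":-0.5,"ty":4,"tz":0,"ax":0,"ay":0,"az":-1.5,"claw":1}]'
python3 -m jog '[{"tx":-0.1,"ty":0.5,"tz":0,"ax":0,"ay":0,"az":0,"claw":1},{"tx":-0.1,"ty":0.9,"tz":0,"ax":0,"ay":0,"az":0,"claw":1},{"tx":-0.1,"ty":1.15,"tz":0,"ax":0,"ay":0,"az":0,"claw":1},{"tx":-0.1,"ty":1.15,"tz":0,"ax":0,"ay":0,"az":0,"claw":1},{"tx":-0.1,"ty":1.15,"tz":0,"ax":0,"ay":0,"az":0,"claw":1}]'
python3 cap.py side s20;python3 cap.py wrist w20;python3 -c "
from h import *
p,d,s=load('s20')
cv2.imwrite('pics/s20z.png',cv2.resize(p[80:310,190:350],None,fx=2.5,fy=2.5,interpolation=cv2.INTER_CUBIC))"
```

```text
t: 31.0
ee_pos: [0.5403, -0.2432, 0.1399]
eef_rot: [[-0.292, 0.957, 0.001], [0.957, 0.292, -0.001], [-0.001, 0.0, -1.0]]
force: [0.8, 0.3, -3.0]
opening: 0.529
t: 31.5
ee_pos: [0.5193, -0.0819, 0.138]
eef_rot: [[-0.085, 0.996, -0.001], [0.996, 0.085, 0.0], [0.0, -0.001, -1.0]]
force: [0.8, 1.2, -2.0]
opening: 0.53
t: 32.0
ee_pos: [0.5163, -0.0376, 0.1378]
eef_rot: [[-0.087, 0.996, 0.0], [0.996, 0.087, -0.001], [-0.001, -0.0, -1.0]]
force: [-0.3, -0.7, -4.1]
opening: 0.529
32.05 [ 0.5164 -0.0379  0.1377] yaw 94.94 jv 0.44
32.1 [ 0.5164 -0.038   0.1377] yaw 94.92 jv 0.31
```

View pics/s20z.png

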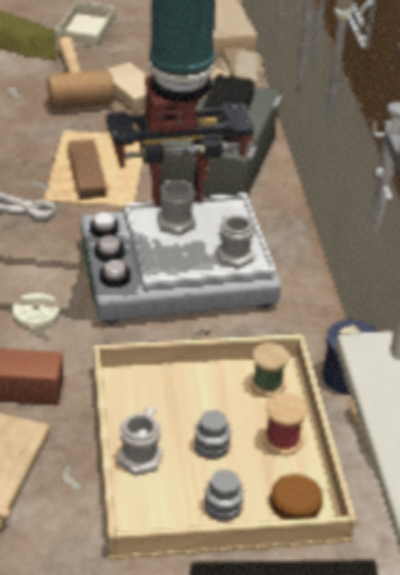

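View pics/w20.png

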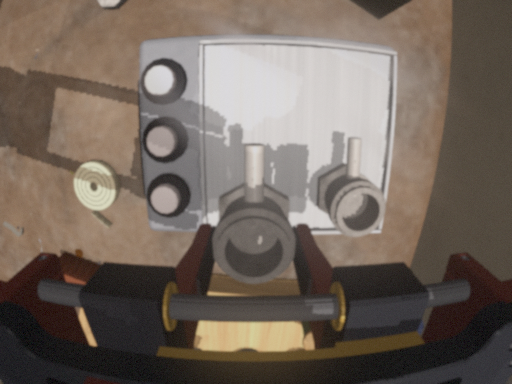

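```bash
python3 -m jog '[{"tx":0,"ty":0,"tz":-0.5,"ax":0,"ay":0,"az":0,"claw":1},{"tx":0,"ty":0,"tz":-1,"ax":0,"ay":0,"az":0,"claw":1},{"tx":0,"ty":0,"tz":-1.4,"ax":0,"ay":0,"az":0,"claw":1},{"tx":0,"ty":0,"tz":-1.55,"ax":0,"ay":0,"az":0,"claw":1},{"tx":0,"ty":0,"tz":-1.55,"ax":0,"ay":0,"az":0,"claw":1}]'
python3 -m jog '[{"tx":0,"ty":0,"tz":-0.05,"ax":0,"ay":0,"az":0,"claw":1},{"tx":0,"ty":0,"tz":-0.1,"ax":0,"ay":0,"az":0,"claw":1},{"tx":0,"ty":0,"tz":-0.13,"ax":0,"ay":0,"az":0,"claw":1},{"tx":0,"ty":0,"tz":-0.13,"ax":0,"ay":0,"az":0,"claw":1},{"tx":0,"ty":0,"tz":-0.13,"ax":0,"ay":0,"az":0,"claw":1}]'
```

```text
t: 32.6
ee_pos: [0.5156, -0.0377, 0.0749]
eef_rot: [[-0.086, 0.996, -0.002], [0.996, 0.086, 0.0], [0.0, -0.002, -1.0]]
force: [-0.7, 0.2, -2.9]
opening: 0.527
t: 33.1
ee_pos: [0.5173, -0.0376, 0.0727]
eef_rot: [[-0.087, 0.996, 0.002], [0.996, 0.087, -0.001], [-0.001, 0.002, -1.0]]
force: [-4.4, -0.8, 13.4]
opening: 0.53
```

```bash
python3 -m jog '[{"tx":0,"ty":0,"tz":0,"ax":0,"ay":0,"az":0,"claw":0.25},{"tx":0,"ty":0,"tz":0,"ax":0,"ay":0,"az":0,"claw":0.25},{"tx":0,"ty":0,"tz":0,"ax":0,"ay":0,"az":0,"claw":0.25},{"tx":0,"ty":0,"tz":0,"ax":0,"ay":0,"az":0,"claw":0.25},{"tx":0,"ty":0,"tz":0,"ax":0,"ay":0,"az":0,"claw":0.25}]'
python3 -m jog '[{"tx":0,"ty":0,"tz":0.3,"ax":0,"ay":0,"az":0,"claw":0.25},{"tx":0,"ty":0,"tz":0.8,"ax":0,"ay":0,"az":0,"claw":0.25},{"tx":0,"ty":0,"tz":1.6,"ax":0,"ay":0,"az":0,"claw":0.25},{"tx":0,"ty":0,"tz":2.6,"ax":0,"ay":0,"az":0,"claw":0.25},{"tx":-0.3,"ty":-0.6,"tz":3,"ax":0,"ay":0,"az":0,"claw":0.25}]'
python3 -m jog '[{"tx":-0.2,"ty":-1,"tz":0,"ax":0,"ay":0,"az":-0.5,"claw":0.25},{"tx":-0.5,"ty":-2,"tz":-0.1,"ax":0,"ay":0,"az":-1,"claw":0.25},{"tx":-0.8,"ty":-3,"tz":-0.3,"ax":0,"ay":0,"az":-1.5,"claw":0.25},{"tx":-1,"ty":-4,"tz":-0.5,"ax":0,"ay":0,"az":-2,"claw":0.25},{"tx":-1.3,"ty":-5,"tz":-0.8,"ax":0,"ay":0,"az":-2.4,"claw":0.25}]'
python3 -m jog '[{"tx":-0.1,"ty":-1,"tz":-0.3,"ax":0,"ay":0,"az":-0.4,"claw":0.25},{"tx":-0.2,"ty":-2,"tz":-0.6,"ax":0,"ay":0,"az":-0.4,"claw":0.25},{"tx":-0.2,"ty":-2,"tz":-0.6,"ax":0,"ay":0,"az":-0.4,"claw":0.25},{"tx":-0.2,"ty":-2,"tz":-0.6,"ax":0,"ay":0,"az":-0.4,"claw":0.25},{"tx":-0.2,"ty":-2,"tz":-0.6,"ax":0,"ay":0,"az":-0.4,"claw":0.25}]'
python3 cap.py wrist w21; python3 meas.py w21 .006 .443,-.34
```

```text
t: 33.6
ee_pos: [0.5163, -0.0371, 0.0703]
eef_rot: [[-0.086, 0.996, -0.0], [0.996, 0.086, 0.0], [0.0, -0.0, -1.0]]
force: [-0.2, -0.1, -0.4]
opening: 0.75
t: 34.1
ee_pos: [0.5074, -0.0604, 0.1948]
eef_rot: [[-0.089, 0.996, 0.007], [0.996, 0.089, -0.001], [-0.001, 0.007, -1.0]]
force: [-0.1, -0.5, -0.4]
opening: 0.746
t: 34.6
ee_pos: [0.4526, -0.2632, 0.1596]
eef_rot: [[0.249, 0.969, 0.002], [0.969, -0.249, -0.002], [-0.001, 0.002, -1.0]]
force: [0.4, -0.5, -0.9]
opening: 0.747
t: 35.1
ee_pos: [0.4443, -0.3401, 0.135]
eef_rot: [[0.299, 0.954, -0.0], [0.954, -0.299, 0.001], [0.001, -0.0, -1.0]]
force: [0.4, 0.1, -0.7]
opening: 0.751
35.15 [ 0.4445 -0.34    0.1351] yaw 72.61 jv 0.53
.443,-.34 collar [ 0.4436 -0.34  ] R 24.0 enc [ 443.7 -340.1   24.2] n 1232 ztop 0.0643 pipe n 660 dir 137.1
```

View pics/w21.png

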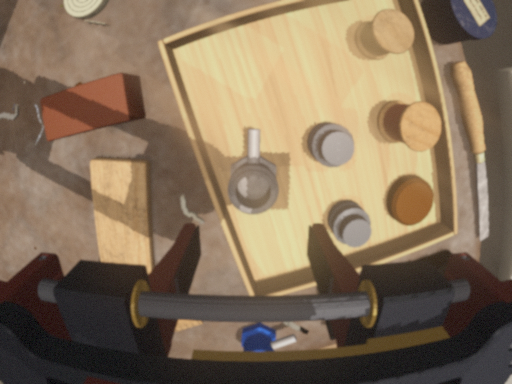

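Aligned, so descend and grip the third.

```bash
python3 -m jog '[{"tx":0,"ty":0,"tz":-0.8,"ax":0,"ay":0,"az":0,"claw":0.25},{"tx":0,"ty":0,"tz":-1.6,"ax":0,"ay":0,"az":0,"claw":0.25},{"tx":0,"ty":0,"tz":-2.4,"ax":0,"ay":0,"az":0,"claw":0.25},{"tx":0,"ty":0,"tz":-2.7,"ax":0,"ay":0,"az":0,"claw":0.25},{"tx":0,"ty":0,"tz":-2.85,"ax":0,"ay":0,"az":0,"claw":0.25}]'
python3 -m jog '[{"tx":0,"ty":0,"tz":0,"ax":0,"ay":0,"az":0,"claw":0.25},{"tx":0,"ty":0,"tz":0,"ax":0,"ay":0,"az":0,"claw":1},{"tx":0,"ty":0,"tz":0,"ax":0,"ay":0,"az":0,"claw":1},{"tx":0,"ty":0,"tz":0,"ax":0,"ay":0,"az":0,"claw":1},{"tx":0,"ty":0,"tz":0,"ax":0,"ay":0,"az":0,"claw":1}]'
python3 -m jog '[{"tx":0,"ty":0,"tz":0,"ax":0,"ay":0,"az":0,"claw":1},{"tx":0,"ty":0,"tz":0,"ax":0,"ay":0,"az":0,"claw":1},{"tx":0,"ty":0,"tz":0,"ax":0,"ay":0,"az":0,"claw":1},{"tx":0,"ty":0,"tz":0,"ax":0,"ay":0,"az":0,"claw":1},{"tx":0,"ty":0,"tz":0,"ax":0,"ay":0,"az":0,"claw":1}]'
```

```text
t: 35.65
ee_pos: [0.4441, -0.3398, 0.0199]
eef_rot: [[0.299, 0.954, -0.001], [0.954, -0.299, 0.001], [0.001, -0.002, -1.0]]
force: [0.3, -0.1, 0.4]
opening: 0.75
t: 36.15
ee_pos: [0.444, -0.3414, 0.0215]
eef_rot: [[0.3, 0.954, -0.0], [0.954, -0.3, -0.001], [-0.001, -0.0, -1.0]]
force: [-3.7, 0.9, 7.0]
opening: 0.534
t: 36.65
ee_pos: [0.444, -0.3414, 0.0215]
eef_rot: [[0.3, 0.954, -0.0], [0.954, -0.3, -0.0], [-0.001, 0.0, -1.0]]
force: [-2.6, 0.7, 6.6]
opening: 0.532
```

```bash
python3 -m jog '[{"tx":0,"ty":0,"tz":0.3,"ax":0,"ay":0,"az":0,"claw":1},{"tx":0,"ty":0,"tz":1,"ax":0,"ay":0,"az":0,"claw":1},{"tx":0,"ty":0,"tz":2,"ax":0,"ay":0,"az":0,"claw":1},{"tx":0,"ty":0,"tz":3,"ax":0,"ay":0,"az":0,"claw":1},{"tx":0,"ty":0,"tz":4,"ax":0,"ay":0,"az":0,"claw":1}]'
python3 -m jog '[{"tx":0.2,"ty":0.8,"tz":0,"ax":0,"ay":0,"az":0.5,"claw":1},{"tx":0.4,"ty":1.6,"tz":0,"ax":0,"ay":0,"az":1,"claw":1},{"tx":0.7,"ty":2.4,"tz":0,"ax":0,"ay":0,"az":1.5,"claw":1},{"tx":1,"ty":3.2,"tz":0,"ax":0,"ay":0,"az":2,"claw":1},{"tx":1.3,"ty":4,"tz":0,"ax":0,"ay":0,"az":2.5,"claw":1}]'
python3 -m jog '[{"tx":0.2,"ty":0.9,"tz":0,"ax":0,"ay":0,"az":0.3,"claw":1},{"tx":0.4,"ty":1.8,"tz":0,"ax":0,"ay":0,"az":0.3,"claw":1},{"tx":0.7,"ty":2.7,"tz":0,"ax":0,"ay":0,"az":0.3,"claw":1},{"tx":1,"ty":3.6,"tz":0,"ax":0,"ay":0,"az":0.3,"claw":1},{"tx":1.2,"ty":4.5,"tz":0,"ax":0,"ay":0,"az":0.3,"claw":1}]'
python3 -m jog '[{"tx":0.15,"ty":0.6,"tz":0,"ax":0,"ay":0,"az":0,"claw":1},{"tx":0.2,"ty":1.2,"tz":0,"ax":0,"ay":0,"az":0,"claw":1},{"tx":0.2,"ty":1.2,"tz":0,"ax":0,"ay":0,"az":0,"claw":1},{"tx":0.2,"ty":1.2,"tz":0,"ax":0,"ay":0,"az":0,"claw":1},{"tx":0.2,"ty":1.2,"tz":0,"ax":0,"ay":0,"az":0,"claw":1}]'
python3 cap.py side s22;python3 cap.py wrist w22;python3 -c "
from h import *
p,d,s=load('s22')
cv2.imwrite('pics/s22z.png',cv2.resize(p[80:310,190:350],None,fx=2.5,fy=2.5,interpolation=cv2.INTER_CUBIC))"
```

```text
t: 37.15
ee_pos: [0.4439, -0.3407, 0.1825]
eef_rot: [[0.3, 0.954, -0.0], [0.954, -0.3, 0.0], [0.0, -0.0, -1.0]]
force: [0.5, -1.0, -4.6]
opening: 0.529
t: 37.65
ee_pos: [0.4963, -0.1797, 0.1811]
eef_rot: [[-0.047, 0.999, 0.0], [0.999, 0.047, 0.0], [0.0, 0.0, -1.0]]
force: [0.8, 0.7, -4.5]
opening: 0.534
t: 38.15
ee_pos: [0.5447, 0.0004, 0.1811]
eef_rot: [[-0.086, 0.996, 0.001], [0.996, 0.086, 0.0], [0.0, 0.001, -1.0]]
force: [0.8, 0.0, -3.4]
opening: 0.53
t: 38.65
ee_pos: [0.552, 0.0461, 0.1806]
eef_rot: [[-0.086, 0.996, -0.0], [0.996, 0.086, -0.0], [-0.0, -0.0, -1.0]]
force: [1.1, -0.2, -3.6]
opening: 0.53
38.7 [0.5521 0.046  0.1806] yaw 94.9 jv 0.34
38.75 [0.5521 0.0459 0.1806] yaw 94.89 jv 0.17
```

View pics/s22z.png

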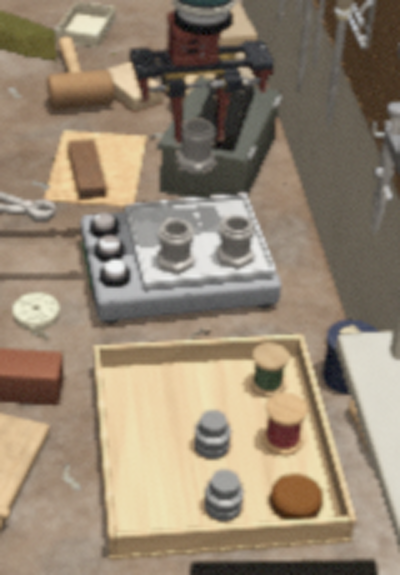

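View pics/w22.png

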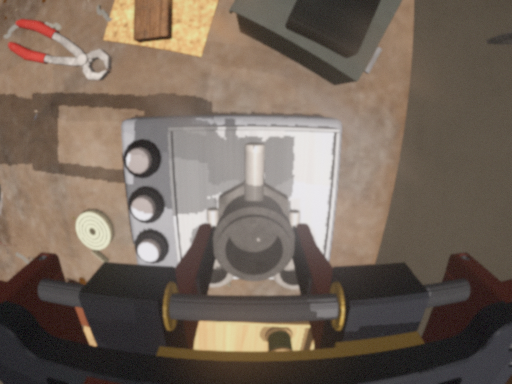

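```bash
python3 -m jog '[{"tx":0,"ty":0,"tz":-0.8,"ax":0,"ay":0,"az":0,"claw":1},{"tx":0,"ty":0,"tz":-1.6,"ax":0,"ay":0,"az":0,"claw":1},{"tx":0,"ty":0,"tz":-2.2,"ax":0,"ay":0,"az":0,"claw":1},{"tx":0,"ty":0,"tz":-2.5,"ax":0,"ay":0,"az":0,"claw":1},{"tx":0,"ty":0,"tz":-2.5,"ax":0,"ay":0,"az":0,"claw":1}]'
python3 -m jog '[{"tx":0,"ty":0,"tz":-0.05,"ax":0,"ay":0,"az":0,"claw":1},{"tx":0,"ty":0,"tz":-0.1,"ax":0,"ay":0,"az":0,"claw":1},{"tx":0,"ty":0,"tz":-0.15,"ax":0,"ay":0,"az":0,"claw":1},{"tx":0,"ty":0,"tz":-0.15,"ax":0,"ay":0,"az":0,"claw":1},{"tx":0,"ty":0,"tz":-0.15,"ax":0,"ay":0,"az":0,"claw":1}]'
```

```text
t: 39.25
ee_pos: [0.5509, 0.0463, 0.079]
eef_rot: [[-0.085, 0.996, -0.003], [0.996, 0.085, 0.0], [0.0, -0.003, -1.0]]
force: [0.3, -0.9, -3.3]
opening: 0.529
t: 39.75
ee_pos: [0.5533, 0.0469, 0.0755]
eef_rot: [[-0.086, 0.996, 0.002], [0.996, 0.086, -0.0], [-0.0, 0.002, -1.0]]
force: [-0.5, 0.2, 2.3]
opening: 0.53
```

Contact. Release, rise and look.

```bash
python3 -m jog '[{"tx":0,"ty":0,"tz":-0.02,"ax":0,"ay":0,"az":0,"claw":0.25},{"tx":0,"ty":0,"tz":-0.02,"ax":0,"ay":0,"az":0,"claw":0.25},{"tx":0,"ty":0,"tz":-0.02,"ax":0,"ay":0,"az":0,"claw":0.25},{"tx":0,"ty":0,"tz":-0.02,"ax":0,"ay":0,"az":0,"claw":0.25},{"tx":0,"ty":0,"tz":-0.02,"ax":0,"ay":0,"az":0,"claw":0.25}]'
python3 -m jog '[{"tx":0,"ty":0,"tz":0.3,"ax":0,"ay":0,"az":0,"claw":0.25},{"tx":0,"ty":0,"tz":0.8,"ax":0,"ay":0,"az":0,"claw":0.25},{"tx":0,"ty":0,"tz":1.6,"ax":0,"ay":0,"az":0,"claw":0.25},{"tx":0,"ty":0,"tz":2.6,"ax":0,"ay":0,"az":0,"claw":1},{"tx":0,"ty":0,"tz":3.5,"ax":0,"ay":0,"az":0,"claw":1}]'
python3 -m jog '[{"tx":-0.8,"ty":-0.9,"tz":0,"ax":0,"ay":0,"az":0,"claw":1},{"tx":-1.6,"ty":-1.8,"tz":0,"ax":0,"ay":0,"az":0,"claw":1},{"tx":-2.4,"ty":-2.4,"tz":0,"ax":0,"ay":0,"az":0,"claw":1},{"tx":-2.95,"ty":-2.5,"tz":0,"ax":0,"ay":0,"az":0,"claw":1},{"tx":-2.95,"ty":-2.5,"tz":0,"ax":0,"ay":0,"az":0,"claw":1}]'
python3 -m jog '[{"tx":0,"ty":0,"tz":0,"ax":0,"ay":0,"az":0,"claw":1},{"tx":0,"ty":0,"tz":0,"ax":0,"ay":0,"az":0,"claw":1},{"tx":0,"ty":0,"tz":0,"ax":0,"ay":0,"az":0,"claw":1},{"tx":0,"ty":0,"tz":0,"ax":0,"ay":0,"az":0,"claw":1},{"tx":0,"ty":0,"tz":0,"ax":0,"ay":0,"az":0,"claw":1}]'
python3 cap.py wrist w23; python3 meas.py w23 .06 .6,-.03 .517,-.037 .552,.046
```

```text
t: 40.25
ee_pos: [0.5522, 0.0468, 0.0735]
eef_rot: [[-0.086, 0.996, -0.0], [0.996, 0.086, 0.0], [0.0, -0.0, -1.0]]
force: [0.4, 0.4, 0.8]
opening: 0.75
t: 40.75
ee_pos: [0.5522, 0.0468, 0.2161]
eef_rot: [[-0.086, 0.996, 0.001], [0.996, 0.086, 0.0], [-0.0, 0.001, -1.0]]
force: [1.2, -0.1, -0.6]
opening: 0.607
t: 41.25
ee_pos: [0.4313, -0.0536, 0.2142]
eef_rot: [[-0.084, 0.996, -0.001], [0.996, 0.084, 0.0], [0.0, -0.001, -1.0]]
force: [-0.5, -0.2, 0.1]
opening: 0.15
t: 41.75
ee_pos: [0.4346, -0.0529, 0.2135]
eef_rot: [[-0.087, 0.996, -0.0], [0.996, 0.087, 0.0], [0.0, -0.0, -1.0]]
force: [-0.1, 0.2, -0.2]
opening: 0.007
41.8 [ 0.4345 -0.053   0.2135] yaw 94.98 jv 0.37
.6,-.03 collar [ 0.5988 -0.0311] R 23.8 enc [599.3 -31.2  24.6] n 865 ztop 0.1169 pipe n 147 dir 96.0
.517,-.037 collar [ 0.5164 -0.0363] R 24.1 enc [516.8 -36.1  24.5] n 1019 ztop 0.118 pipe n 195 dir 95.3
.552,.046 collar [0.5519 0.0479] R 24.1 enc [551.8  47.7  24.6] n 987 ztop 0.1179 pipe n 345 dir 113.8
```

View pics/w23.png

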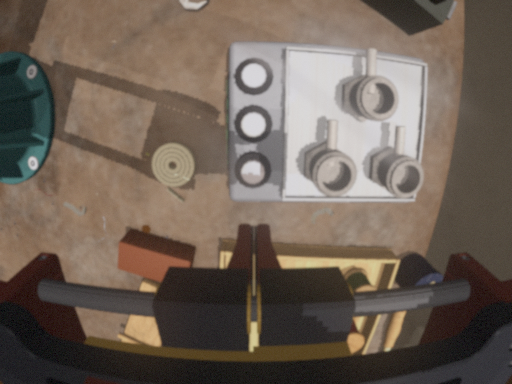

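All three stand upright on the pan, at (330,172), (403,178) and (376,98). Measuring the right key at (253,170).

```bash
python3 - <<'E'
from h import *
p,d,s=load('w23')
h=cv2.cvtColor(p,cv2.COLOR_BGR2GRAY)
k=wrist(uv=[(254,76),(253,124),(253,170)],z=.072,s=s);print(k.round(3))
E
```

```text
[[ 0.425  0.057  0.072]
 [ 0.429  0.003  0.072]
 [ 0.433 -0.049  0.072]]
```

```bash
python3 -m jog '[{"tx":-0.05,"ty":0,"tz":-0.9,"ax":0,"ay":0,"az":0,"claw":1},{"tx":-0.05,"ty":0,"tz":-1.8,"ax":0,"ay":0,"az":0,"claw":1},{"tx":-0.05,"ty":0,"tz":-2.7,"ax":0,"ay":0,"az":0,"claw":1},{"tx":-0.05,"ty":0,"tz":-3.4,"ax":0,"ay":0,"az":0,"claw":1},{"tx":-0.05,"ty":0,"tz":-3.4,"ax":0,"ay":0,"az":0,"claw":1}]'
python3 cap.py wrist w24
```

```text
t: 42.3
ee_pos: [0.4293, -0.0523, 0.0748]
eef_rot: [[-0.086, 0.996, -0.007], [0.996, 0.086, 0.002], [0.003, -0.007, -1.0]]
force: [-0.3, -0.1, 0.7]
opening: 0.01
42.35 [ 0.4308 -0.0527  0.0765] yaw 94.96 jv 2.53
```

View pics/w24.png

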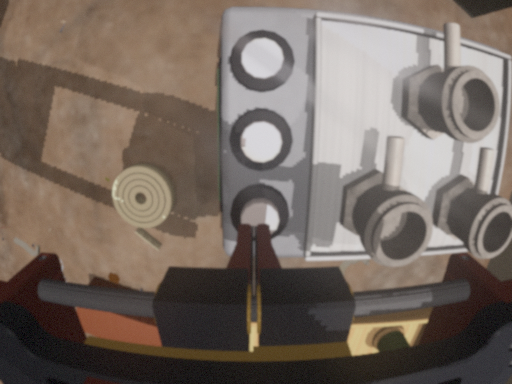

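```bash
python3 -m jog '[{"tx":0.07,"ty":0,"tz":-0.2,"ax":0,"ay":0,"az":0,"claw":1},{"tx":0.07,"ty":0,"tz":-0.4,"ax":0,"ay":0,"az":0,"claw":1},{"tx":0.07,"ty":0,"tz":-0.6,"ax":0,"ay":0,"az":0,"claw":1},{"tx":0.07,"ty":0,"tz":-0.7,"ax":0,"ay":0,"az":0,"claw":1},{"tx":0.07,"ty":0,"tz":-0.8,"ax":0,"ay":0,"az":0,"claw":1}]'
python3 -m jog '[{"tx":0,"ty":0,"tz":-0.05,"ax":0,"ay":0,"az":0,"claw":1},{"tx":0,"ty":0,"tz":-0.1,"ax":0,"ay":0,"az":0,"claw":1},{"tx":0,"ty":0,"tz":-0.15,"ax":0,"ay":0,"az":0,"claw":1},{"tx":0,"ty":0,"tz":-0.15,"ax":0,"ay":0,"az":0,"claw":1},{"tx":0,"ty":0,"tz":-0.15,"ax":0,"ay":0,"az":0,"claw":1}]'
```

```text
t: 42.85
ee_pos: [0.4351, -0.0532, 0.0454]
eef_rot: [[-0.086, 0.996, 0.0], [0.996, 0.086, -0.0], [-0.0, 0.0, -1.0]]
force: [-0.5, 0.4, 0.0]
opening: 0.002
t: 43.35
ee_pos: [0.4351, -0.0532, 0.0398]
eef_rot: [[-0.086, 0.996, 0.0], [0.996, 0.086, -0.0], [-0.0, 0.0, -1.0]]
force: [-0.7, 0.6, 3.9]
opening: 0.006
```

```bash
python3 -m jog '[{"tx":0,"ty":0,"tz":-0.05,"ax":0,"ay":0,"az":0,"claw":1},{"tx":0,"ty":0,"tz":-0.07,"ax":0,"ay":0,"az":0,"claw":1},{"tx":0,"ty":0,"tz":-0.07,"ax":0,"ay":0,"az":0,"claw":1},{"tx":0,"ty":0,"tz":-0.07,"ax":0,"ay":0,"az":0,"claw":1},{"tx":0,"ty":0,"tz":-0.07,"ax":0,"ay":0,"az":0,"claw":1}]'
python3 cap.py wrist w25; python3 - <<'E'
from h import *
p,d,s=load('w25')
cv2.imwrite('pics/w25z.png',cv2.resize(p[120:300,180:330],None,fx=4,fy=4,interpolation=cv2.INTER_CUBIC))
for v in range(206,228,4): print(v,[wrist(d=[d[v,u]],uv=[(u,v)],s=s)[0].round(3).tolist() for u in (237,252,268)])
E
```

```text
t: 43.85
ee_pos: [0.4352, -0.0532, 0.0388]
eef_rot: [[-0.086, 0.996, 0.001], [0.996, 0.086, -0.0], [-0.0, 0.001, -1.0]]
force: [-7.8, 1.7, 32.5]
opening: 0.007
43.9 [ 0.4352 -0.0533  0.0388] yaw 94.97 jv 0.12
206 [[0.423, -0.034, 0.063], [0.432, -0.033, 0.062], [0.442, -0.032, 0.063]]
210 [[0.423, -0.036, 0.063], [0.432, -0.036, 0.062], [0.442, -0.035, 0.063]]
214 [[0.424, -0.039, 0.063], [0.433, -0.038, 0.064], [0.442, -0.037, 0.063]]
218 [[0.424, -0.041, 0.063], [0.433, -0.04, 0.065], [0.442, -0.04, 0.063]]
222 [[0.424, -0.043, 0.066], [0.433, -0.042, 0.067], [0.442, -0.042, 0.065]]
226 [[0.424, -0.045, 0.067], [0.433, -0.044, 0.067], [0.442, -0.041, 0.072]]
```

View pics/w25z.png

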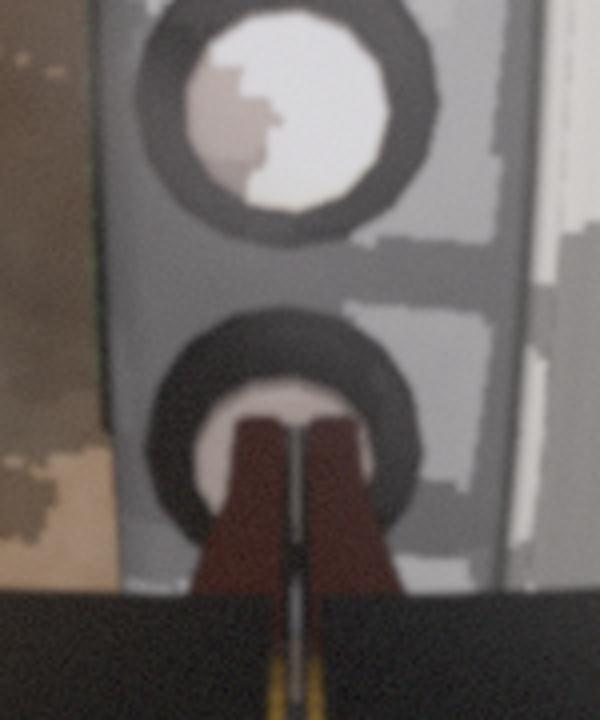

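The right key is fully down (cap at 0.066, 32 N) and the middle key is untouched. Release and move to the middle key.

```bash
python3 -m jog '[{"tx":0,"ty":0,"tz":0.5,"ax":0,"ay":0,"az":0,"claw":1},{"tx":0,"ty":0,"tz":1,"ax":0,"ay":0,"az":0,"claw":1},{"tx":-0.05,"ty":0.5,"tz":1,"ax":0,"ay":0,"az":0,"claw":1},{"tx":-0.17,"ty":1.1,"tz":1,"ax":0,"ay":0,"az":0,"claw":1},{"tx":-0.17,"ty":1.37,"tz":1,"ax":0,"ay":0,"az":0,"claw":1}]'
python3 -m jog '[{"tx":0,"ty":0,"tz":0,"ax":0,"ay":0,"az":0,"claw":1},{"tx":0,"ty":0,"tz":0,"ax":0,"ay":0,"az":0,"claw":1},{"tx":0,"ty":0,"tz":0,"ax":0,"ay":0,"az":0,"claw":1},{"tx":0,"ty":0,"tz":0,"ax":0,"ay":0,"az":0,"claw":1},{"tx":0,"ty":0,"tz":0,"ax":0,"ay":0,"az":0,"claw":1}]'
python3 cap.py wrist w26
```

```text
t: 44.4
ee_pos: [0.4272, 0.0029, 0.0768]
eef_rot: [[-0.087, 0.996, -0.001], [0.996, 0.087, 0.0], [0.0, -0.001, -1.0]]
force: [0.3, -0.4, 0.0]
opening: 0.008
t: 44.9
ee_pos: [0.4284, 0.0011, 0.0768]
eef_rot: [[-0.086, 0.996, -0.0], [0.996, 0.086, -0.0], [-0.0, -0.0, -1.0]]
force: [0.9, 0.5, 0.5]
opening: 0.005
44.95 [0.4283 0.0012 0.0768] yaw 94.91 jv 0.17
```

View pics/w26.png

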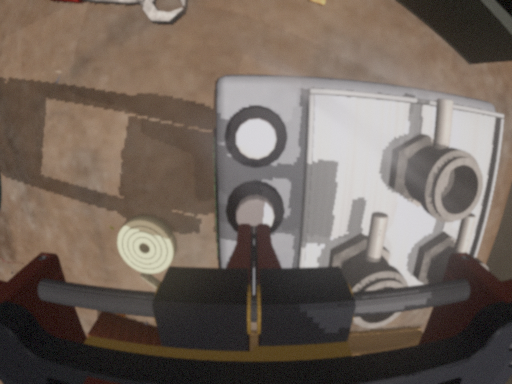

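Well over the middle key at (255,210), and the other keys are up. Press.

```bash
python3 -m jog '[{"tx":0,"ty":0,"tz":-0.2,"ax":0,"ay":0,"az":0,"claw":1},{"tx":0,"ty":0,"tz":-0.4,"ax":0,"ay":0,"az":0,"claw":1},{"tx":0,"ty":0,"tz":-0.6,"ax":0,"ay":0,"az":0,"claw":1},{"tx":0,"ty":0,"tz":-0.75,"ax":0,"ay":0,"az":0,"claw":1},{"tx":0,"ty":0,"tz":-0.85,"ax":0,"ay":0,"az":0,"claw":1}]'
python3 -m jog '[{"tx":0,"ty":0,"tz":-0.05,"ax":0,"ay":0,"az":0,"claw":1},{"tx":0,"ty":0,"tz":-0.1,"ax":0,"ay":0,"az":0,"claw":1},{"tx":0,"ty":0,"tz":-0.13,"ax":0,"ay":0,"az":0,"claw":1},{"tx":0,"ty":0,"tz":-0.13,"ax":0,"ay":0,"az":0,"claw":1},{"tx":0,"ty":0,"tz":-0.13,"ax":0,"ay":0,"az":0,"claw":1}]'
python3 cap.py wrist w27; python3 - <<'E'
from h import *
p,d,s=load('w27')
for v in range(206,228,4): print(v,[wrist(d=[d[v,u]],uv=[(u,v)],s=s)[0].round(3).tolist() for u in (237,252,268)])
E
```

```text
t: 45.45
ee_pos: [0.4277, 0.0017, 0.042]
eef_rot: [[-0.086, 0.996, -0.001], [0.996, 0.086, 0.0], [0.0, -0.001, -1.0]]
force: [-1.6, -0.8, 3.4]
opening: 0.006
t: 45.95
ee_pos: [0.4278, 0.0017, 0.0389]
eef_rot: [[-0.087, 0.996, -0.0], [0.996, 0.087, -0.0], [-0.0, -0.0, -1.0]]
force: [-6.2, 0.2, 23.4]
opening: 0.001
46.0 [0.4278 0.0017 0.039 ] yaw 94.97 jv 0.1
206 [[0.416, 0.02, 0.06], [0.425, 0.022, 0.062], [0.434, 0.023, 0.063]]
210 [[0.416, 0.019, 0.063], [0.425, 0.019, 0.063], [0.435, 0.02, 0.063]]
214 [[0.416, 0.016, 0.063], [0.425, 0.017, 0.063], [0.435, 0.017, 0.063]]
218 [[0.416, 0.014, 0.064], [0.425, 0.015, 0.065], [0.435, 0.015, 0.062]]
222 [[0.417, 0.011, 0.062], [0.426, 0.012, 0.065], [0.435, 0.013, 0.065]]
226 [[0.417, 0.009, 0.065], [0.426, 0.011, 0.068], [0.435, 0.013, 0.071]]
```

Middle key is fully down (23 N, cap at 0.065). Rise clear and do the final checks.

```bash
python3 -m jog '[{"tx":0,"ty":0,"tz":0.5,"ax":0,"ay":0,"az":0,"claw":1},{"tx":0,"ty":0,"tz":1.5,"ax":0,"ay":0,"az":0,"claw":1},{"tx":0,"ty":0,"tz":2.5,"ax":0,"ay":0,"az":0,"claw":1},{"tx":0,"ty":0,"tz":3.5,"ax":0,"ay":0,"az":0,"claw":1},{"tx":0,"ty":-0.5,"tz":4.5,"ax":0,"ay":0,"az":0,"claw":1}]'
python3 -m jog '[{"tx":0,"ty":-0.5,"tz":0.5,"ax":0,"ay":0,"az":0,"claw":1},{"tx":0,"ty":-1,"tz":1,"ax":0,"ay":0,"az":0,"claw":1},{"tx":0,"ty":-1,"tz":1,"ax":0,"ay":0,"az":0,"claw":1},{"tx":0,"ty":-1,"tz":1,"ax":0,"ay":0,"az":0,"claw":1},{"tx":0,"ty":-1,"tz":1,"ax":0,"ay":0,"az":0,"claw":1}]'
python3 cap.py wrist w28; python3 cap.py side s28; python3 meas.py w28 .06 .6,-.03 .517,-.037 .552,.046; python3 - <<'E'
from h import *
p,d,s=load('s28')
cv2.imwrite('pics/s28z.png',cv2.resize(p[80:310,150:360],None,fx=2.5,fy=2.5,interpolation=cv2.INTER_CUBIC))
E
```

```text
t: 46.5
ee_pos: [0.4279, -0.0172, 0.2194]
eef_rot: [[-0.088, 0.996, 0.001], [0.996, 0.088, 0.001], [0.001, 0.001, -1.0]]
force: [0.8, -0.9, -0.5]
opening: 0.005
t: 47.0
ee_pos: [0.4273, -0.0574, 0.2563]
eef_rot: [[-0.086, 0.996, -0.002], [0.996, 0.086, 0.001], [0.001, -0.002, -1.0]]
force: [-0.2, -0.2, 0.8]
opening: 0.001
47.05 [ 0.4272 -0.0573  0.2562] yaw 94.99 jv 0.27
47.1 [ 0.4273 -0.0574  0.2563] yaw 95.0 jv 0.42
.6,-.03 collar [ 0.5993 -0.031 ] R 23.8 enc [599.9 -31.4  24.7] n 686 ztop 0.1166 pipe n 117 dir 96.8
.517,-.037 collar [ 0.5165 -0.0361] R 24.0 enc [516.7 -36.2  24.4] n 803 ztop 0.1174 pipe n 157 dir 95.2
.552,.046 collar [0.52   0.0677] R 24.0 enc [520.   67.6  24.3] n 806 ztop 0.1175 pipe n 177 dir 66.6
```

View pics/s28z.png

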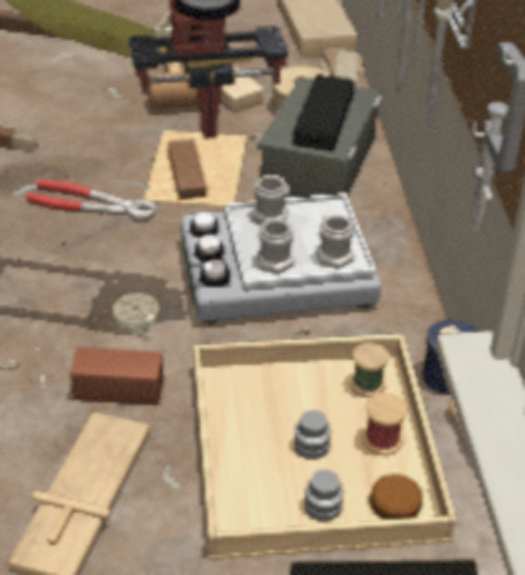

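View pics/w28.png

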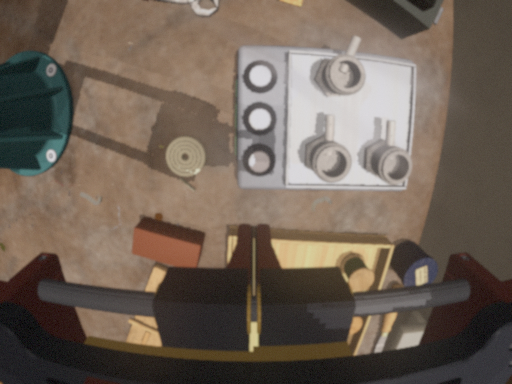

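The rear-left union has shifted: it is now at (.520,.068), was (.552,.048). It's still upright on the pan. I'll work out when this happened relative to the presses.

```bash
for f in w24 w25 w26 w27; do echo $f; cp pics/${f}z.png /tmp/ 2>/dev/null; python3 meas.py $f .06 .552,.048 2>&1 | tail -1;  python3 meas.py $f .06 .52,.068 2>&1|tail -1; done
```

```text
w24
.552,.048 collar [0.5522 0.0474] R 23.8 enc [552.7  47.4  24.5] n 2948 ztop 0.118 pipe n 924 dir 144.7
.52,.068 collar [0.5522 0.0474] R 23.8 enc [552.7  47.4  24.5] n 2948 ztop 0.118 pipe n 924 dir 144.7
w25
.552,.048 collar [0.5496 0.0475] R 23.2 enc [550.7  47.8  24.2] n 2539 ztop 0.1156 pipe n 930 dir 161.4
.52,.068 collar [0.5496 0.0475] R 23.2 enc [550.7  47.8  24.2] n 2539 ztop 0.1156 pipe n 930 dir 161.4
w26
.552,.048 collar [0.5505 0.0487] R 23.6 enc [551.3  48.7  24.5] n 2533 ztop 0.1166 pipe n 606 dir 104.4
.52,.068 collar [0.5505 0.0487] R 23.6 enc [551.3  48.7  24.5] n 2533 ztop 0.1166 pipe n 606 dir 104.4
w27
.552,.048 collar [0.5482 0.0504] R 21.4 enc [548.4  50.3  22.8] n 1991 ztop 0.1151 pipe n 434 dir 92.1
.52,.068 collar [0.5482 0.0504] R 21.4 enc [548.4  50.3  22.8] n 1991 ztop 0.1151 pipe n 434 dir 92.1
```

At t=46.0, with the middle key already fully down, that union was still at its old spot. So the knock came afterwards, and it landed upright inside the pan. One more look to confirm it's at rest before handing in.

```bash
python3 -m jog '[{"tx":0,"ty":0,"tz":0,"ax":0,"ay":0,"az":0,"claw":1},{"tx":0,"ty":0,"tz":0,"ax":0,"ay":0,"az":0,"claw":1},{"tx":0,"ty":0,"tz":0,"ax":0,"ay":0,"az":0,"claw":1},{"tx":0,"ty":0,"tz":0,"ax":0,"ay":0,"az":0,"claw":1},{"tx":0,"ty":0,"tz":0,"ax":0,"ay":0,"az":0,"claw":1}]' | head -1
python3 cap.py wrist w29; python3 meas.py w29 .06 .6,-.03 .517,-.037 .52,.068; python3 - <<'E'
from h import *
p,d,s=load('w29')
cv2.imwrite('pics/w29z.png',cv2.resize(p[20:210,220:440],None,fx=3,fy=3,interpolation=cv2.INTER_CUBIC))
print('keys',wrist(d=[d[75,260],d[119,259],d[160,259]],uv=[(260,75),(259,119),(259,160)],s=s).round(4))
v=np.array([(289,52),(415,62),(408,186),(287,186)]);c=wrist(uv=v,z=.068,s=s);print(c.round(3),c.mean(0).round(3))
E
```

```text
t: 47.6
47.65 [ 0.4283 -0.0584  0.2576] yaw 94.95 jv 0.13
.6,-.03 collar [ 0.5995 -0.0313] R 23.8 enc [599.5 -31.2  24.5] n 679 ztop 0.1172 pipe n 123 dir 96.5
.517,-.037 collar [ 0.5165 -0.0362] R 23.9 enc [516.4 -36.4  24.5] n 785 ztop 0.1176 pipe n 146 dir 95.3
.52,.068 collar [0.5203 0.0676] R 24.1 enc [520.4  67.6  24.5] n 810 ztop 0.1178 pipe n 178 dir 68.8
keys [[ 0.4262  0.0569  0.0732]
 [ 0.4298  0.0015  0.0735]
 [ 0.4344 -0.0509  0.073 ]]
[[ 0.46   0.091  0.068]
 [ 0.637  0.11   0.068]
 [ 0.656 -0.067  0.068]
 [ 0.475 -0.084  0.068]] [0.557 0.013 0.068]
```

View pics/w29z.png

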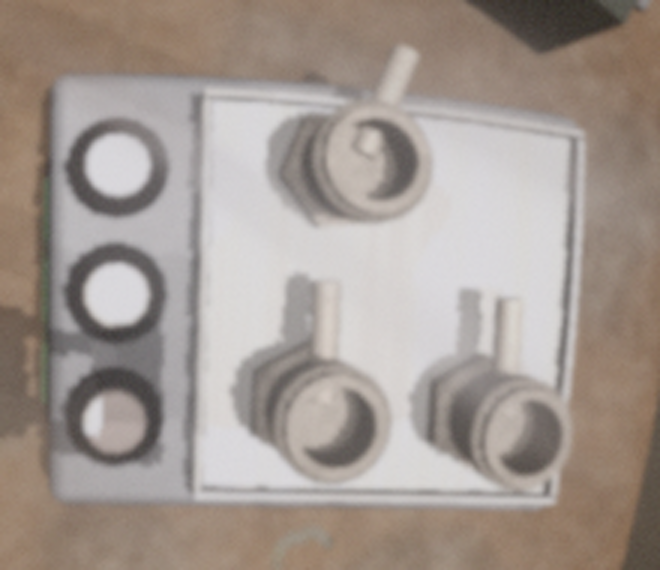

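Everything is at rest: three unions upright on the pan, keys up, robot clear. Handing in.

```bash
python3 -c "
from rig import ctrl
print(ctrl.hand_in())"
```

```text
the job is handed in; nothing more can be done
None
```

The job is handed in at about 48 s. I laid the mahogany block on the cork mat and pressed the left key. Then I set all three unions upright on the pan (there was no fourth in the crate) and pressed the right key and then the middle key.

**Last checks:**
- **Keys:** each went fully down, with its cap dropping from about 0.073 to 0.065 m under 23–32 N. All three read up at the end.
- **Unions:** all three were still and upright on the pan, within about 60 mm of its centre along each axis.
- **Other things:** the block was on the mat, the plugs, spools and wax were in the crate, and the robot was touching nothing.

**What went wrong or disagreed:**
- **First two block grips missed:** the fingertips are really about 27 mm above the reported TCP. I corrected for that from then on.
- **A union moved:** after the middle key was fully down, something shifted the rear-left union about 38 mm. It stayed upright on the pan, about 30 mm inside the limit, so I left it there.
- **Camera mismatch:** the side and wrist views differed by 5–13 mm on the key positions. I used values in between or close to the wrist view, and the presses landed on the caps.

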